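# Unstack the storage tins onto their fitted boards

## Robot

A 6-joint arm with a two-finger parallel gripper is mounted at the origin on a cart in front of the work surface, level with it; the furniture and walls round the work are solid. World frame = base frame: x ahead of the robot, y to its left, z up, the work surface at z = 0. Lengths are in m, angles in rad, forces in N, time in s.
With the tool pointing down it reaches from about 0.3 to 0.875 m from the base axis. Payload 6.4 kg.
Tool frame: the origin (TCP) lies midway between the tips of the shut fingers; the grasp point (between the pads) lies 19 mm behind it; z points along the fingers, y is the direction in which the jaws open and shut (so a half turn about z gives the same grasp; the last joint's range is limited). The gripper opens to 85 mm and grips with 20 to 120 N. Pads are 22 mm wide; open, the fingers measure 114 mm over their backs; the gripper's body (76 mm by 85 mm) begins 54 mm behind the grasp point. The pads swing forward as they close: fully open they stand 13 mm farther back than shut.
Start: joints at [0.912, 0.181, 1.607, -0, 1.354, -0.206], TCP at [0.252, 0.517, 0.231] pointing down, gripper open.
Joint ranges: [-2.99, 2.99], [-0.89, 2.07], [0.3, 2.58], [-1.14, 4.28], [0, 2.63], [-3.12, 3.12]. Speed limits (rad/s): [2.57, 2.57, 3.01, 3.14, 3.14, 3.14].

## Interface

Orientations are given as a unit quaternion [w, x, y, z].
In Python, from bench import get_obs, camera, hand_in gives the robot as it stands.
- The arm moves only by the tool drive_tool, never from a script. Its argument "deltas" is a list of rows, each a list of 2 entries, a list of its own where there are three numbers: the shift along the world's x, y, z in m, then the turn about the world's z in rad. A call has 1 to 10 rows; each row shifts and turns the pose as measured when the row begins; what a row does not reach is not made up. A row lasts 1/10 s, in which the tool goes at most 50 mm and 8.59 degrees, less where a joint would pass 70% of its speed; a pose out of reach is approached as far as the arm can. A call is refused whole if a number of a shift passes 0.05 or a number of a turn 0.15, either way. A call with a gripper value outside its range is refused whole. "gripper" is the opening, from 0 (shut) to 1 (fully open), set as the call begins (left out, the last holds). The fingers move at their own pace and stop on an object; the grip force is fixed at half the most. Time passes only in rows, so rows that do not move let the fingers close. It gives the time, the measured TCP pose, the force and the opening at its end, in the units of the state.
- get_obs(): the state, without advancing time (a new reading comes with each control period).
- camera(name): name is "scene" or "side" or "wrist"; returns a dict with "frame" (420x560x3 uint8, red, green, blue), "fx", "fy", "cx", "cy" (pixels), "eye" and "attitude" of the camera in the world. Camera axes: x right, y down, z forward; pixel columns grow to the right and rows downward; lengths in m; the calibration is good to about 2 mm. A picture is of the moment at which its call begins. There is no depth.
- hand_in(): hands the job in, once; it reports no verdict.
The state is a dict: "time_s": time; "q": joint angles; "dq": joint speeds; "joint_efforts": joint torques, N m; "eef_pos": TCP position; "eef_rot": TCP orientation; "wrist_force": force on the tool from outside, world axes, zero at the start; "torque": the same for the moment, N m; "opening": opening from 0.0 (shut) to 1.0 (fully open).
Only numpy, scipy, OpenCV 4.12 (cv2) and the standard library are available. Lean on these libraries where they do the work, as an engineer would, in place of code of your own. Each camera call takes 0.05 s, during which the arm holds its last target.

## Task

Take the stack of four storage tins apart and stand each tin upright in the wooden board whose recess has its shape and size (the recess floor has the colour of its lid), fully down in the recess. Do not tip any tin over, and leave the salt shaker and the garlic where they are.

Things in the scene. Friction and masses are not known exactly. Their poses are not given: they have to be found in the camera images.
- tin_oblong_center (a point): large oblong storage tin with a blue lid, 60 (x) x 130 (y) x 60 mm high, 0.3 kg; its long side runs along its own y. It is the bottom of the stack: the square tin and the wide round tin stand on its lid, side by side along its y. Rigid closed tin with a flat lid that does not come off (white body, coloured lid over the top 16 mm); z is up. This point is the tin's centre, 30 mm above its base.
- tin_square_center (a point): square storage tin with a green lid, 50 x 50 x 60 mm high, 0.18 kg; sides along its x and y; stands on the oblong tin and carries the small round tin. Rigid closed tin with a flat lid that does not come off (white body, coloured lid over the top 16 mm); z is up. This point is the tin's centre, 30 mm above its base.
- tin_round_center (a point): wide round storage tin with a red lid, 54 mm diameter, 60 mm high, 0.18 kg; stands on the oblong tin beside the square tin (about 20 mm between them). Rigid closed tin with a flat lid that does not come off (white body, coloured lid over the top 16 mm); z is up. This point is the tin's centre, 30 mm above its base.
- tin_small_center (a point): small round storage tin with a yellow lid, 34 mm diameter, 60 mm high, 0.1 kg; top of the stack, on the square tin. Rigid closed tin with a flat lid that does not come off (white body, coloured lid over the top 16 mm); z is up. This point is the tin's centre, 30 mm above its base.
- board_oblong_seat (a point): wooden board 94 x 164 mm, 10 mm thick, fixed to the worktop, with one oblong recess 70 (x) x 140 (y) mm with a blue floor, long side along its y, 6 mm deep: the place of the oblong tin, with 5 mm of play on each side. This point is the centre of the recess floor, 4 mm above the worktop; z is up. The tin's centre is 30 mm above it when home.
- board_square_seat (a point): wooden board 90 x 90 mm, 10 mm thick, fixed to the worktop, with one square recess 60 x 60 mm with a green floor, sides along its x and y, 6 mm deep: the place of the square tin, with 5 mm of play on each side. This point is the centre of the recess floor, 4 mm above the worktop; z is up. The tin's centre is 30 mm above it when home.
- board_round_seat (a point): wooden board 92 x 92 mm, 10 mm thick, fixed to the worktop, with one round recess 64 mm in diameter with a red floor, 6 mm deep: the place of the wide round tin, with 5 mm of play on each side. This point is the centre of the recess floor, 4 mm above the worktop; z is up. The tin's centre is 30 mm above it when home.
- board_small_seat (a point): wooden board 74 x 74 mm, 10 mm thick, fixed to the worktop, with one round recess 44 mm in diameter with a yellow floor, 6 mm deep: the place of the small round tin, with 5 mm of play on each side. This point is the centre of the recess floor, 4 mm above the worktop; z is up. The tin's centre is 30 mm above it when home.
- salt_center (a point): glass salt shaker with grey cap, loose, 44 mm diameter, 90 mm high; bystander. Point at its centre.
- garlic_center (a point): bulb of garlic, loose, 60 mm wide and 59 mm high; bystander. Point at its centre.
Things that resemble listed ones, but are neither listed nor needed, are in the scene too. What is shaped like the part that bears tin_square_center but orange or turquoise is not meant.

How it is judged:
At the end, for the whole second after the job is handed in: Each tin stands in its own board, released and at rest: centre within 10 mm of the recess centre seen from above, base on the recess floor (height within about 4 mm), upright within 0.08 rad, the oblong tin lengthwise in its recess (horizontal distance between tin_oblong_center and board_oblong_seat below 0.01 m and z of tin_oblong_center in the frame of board_oblong_seat between 0.026 and 0.0335 m and angle between each of tin_oblong_center, tin_square_center, tin_round_center, tin_small_center's own z axis and vertical below 0.08 rad and linear speed of each of tin_oblong, tin_square, tin_round, tin_small below 0.02 m/s and angular speed of each of tin_oblong, tin_square, tin_round, tin_small below 0.2 rad/s and horizontal distance between tin_square_center and board_square_seat below 0.01 m and z of tin_square_center in the frame of board_square_seat between 0.026 and 0.0335 m and horizontal distance between tin_round_center and board_round_seat below 0.01 m and z of tin_round_center in the frame of board_round_seat between 0.026 and 0.0335 m and horizontal distance between tin_small_center and board_small_seat below 0.01 m and z of tin_small_center in the frame of board_small_seat between 0.026 and 0.0335 m and angle between the y axis of tin_oblong_center and the y axis of board_oblong_seat, either way round below 0.2 rad); the robot touches nothing.
It fails at once if a tin is tipped over (more than 40 degrees) (angle between any of tin_oblong_center, tin_square_center, tin_round_center, tin_small_center's own z axis and vertical above 0.7 rad).
It fails at once if the salt shaker or the garlic is pushed away (more than 30 mm) (distance of any of salt_center, garlic_center from where it was at the start of the episode above 0.03 m).
It also fails if it takes over 106 s, if anything falls off the work surface, if the arm or the gripper's body presses on something with over 40 N, if the wrist force passes 120 N, or if a joint passes its speed limit or range.

## Working session

There is one attempt and no reset: what is moved stays moved. The work goes in short steps, Python scripts to look and compute and a tool call to move; the robot and the scene stay as the last step left them, time stands still between calls to the robot, and variables do not carry over. Pictures are saved under pics/ and viewed, and the job is handed in when it is done.

Besides the shell and the picture viewer there is one more tool, called after "Call:" as a command line: name --argument value ..., lists and objects as JSON in quotes. drive_tool: Moves the arm, as the interface text tells. Its arguments: {"type":"object","properties":{"deltas":{"type":"array","items":{"type":"array"}},"gripper":{"type":"number"}},"required":["deltas"]}

```bash
ls; mkdir -p pics
cat > h.py <<'E'
import numpy as np, cv2
from bench import get_obs, camera, hand_in
def snap(n,f):
    c=camera(n); cv2.imwrite('pics/'+f+'.png',c['frame'][:,:,::-1]); np.save('pics/'+f+'.npy',c,allow_pickle=True); return c
def load(f): return np.load('pics/'+f+'.npy',allow_pickle=True).item()
E
python3 - <<'E'
from h import *
for n in ['scene','side','wrist']:
    c=snap(n,n+'0'); print(n,{k:v for k,v in c.items() if k!='frame'})
print(get_obs())
E
```

```text
pics
scene {'fx': 411.74681201983634, 'fy': 411.74681201983634, 'cx': 274.98511356814515, 'cy': 214.00071300778347, 'eye': array([ 0.11452532, -0.72657855,  0.65510638]), 'attitude': array([-0.46432587,  0.85655442, -0.19675076,  0.109568  ])}
side {'fx': 494.80786626485354, 'fy': 494.80786626485354, 'cx': 279.49250391469445, 'cy': 201.85080294665707, 'eye': array([ 0.46781439, -1.2091627 ,  0.78389716]), 'attitude': array([-0.50765559,  0.861488  ,  0.00989686,  0.00512703])}
wrist {'fx': 350.01710903494416, 'fy': 350.01710903494416, 'cx': 285.55423077283774, 'cy': 212.46649415039184, 'eye': array([0.18387194, 0.54850875, 0.37307721]), 'attitude': array([0.12683717, 0.83846829, 0.52421141, 0.07801064])}
{'time_s': 0.15, 'q': array([ 9.11705283e-01,  1.81392554e-01,  1.60775984e+00,  2.55162902e-05,
        1.35382713e+00, -2.06271479e-01]), 'dq': array([-0.00065855, -0.0020266 , -0.00178988, -0.00024972,  0.00162962,
       -0.00037324]), 'joint_efforts': array([ 3.88292244e-05, -4.45270121e+01, -3.51688457e+01, -4.96390658e-04,
        5.96630591e-03,  9.73816100e-05]), 'eef_pos': array([0.25126187, 0.51672694, 0.23058758]), 'eef_rot': array([-3.02071348e-04,  2.24483018e-01,  9.74477754e-01, -6.24308914e-04]), 'wrist_force': array([ 0.08303395,  0.84772769, -0.60060569]), 'torque': array([ 0.01822169, -0.01458997, -0.00813207]), 'opening': 1.0006390467270188}
```

View pics/scene0.png

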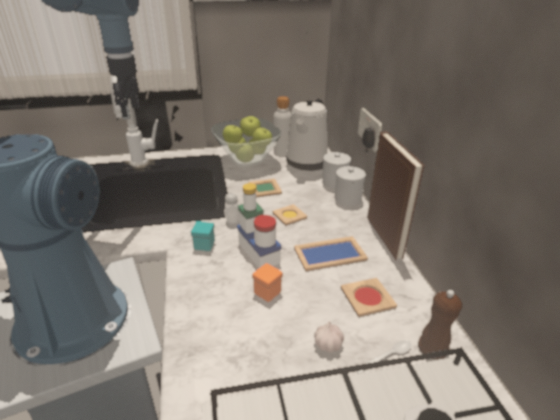

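View pics/side0.png

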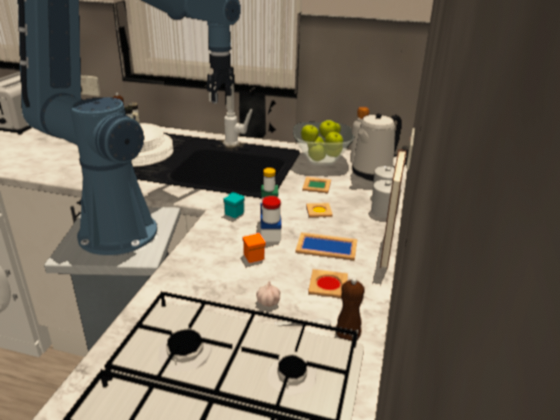

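View pics/wrist0.png

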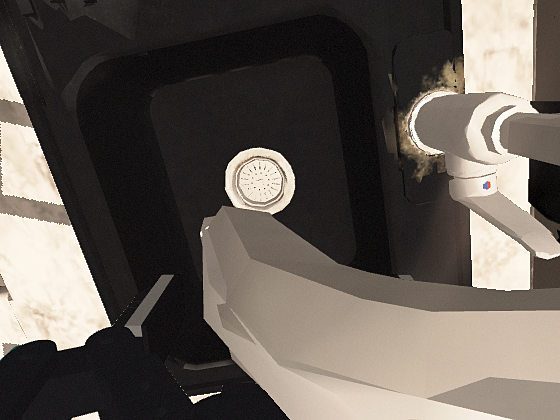

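```bash
cat >> h.py <<'E'
from scipy.spatial.transform import Rotation as R
def rot(c):
    w,x,y,z=c['attitude']; return R.from_quat([x,y,z,w]).as_matrix()
def cast(c,uv,z):
    uv=np.atleast_2d(np.asarray(uv,float)); d=np.c_[(uv[:,0]-c['cx'])/c['fx'],(uv[:,1]-c['cy'])/c['fy'],np.ones(len(uv))]@rot(c).T
    e=np.asarray(c['eye']); return e+d*((z-e[2])/d[:,2])[:,None]
def proj(c,p):
    q=(np.atleast_2d(p)-c['eye'])@rot(c); return np.c_[q[:,0]/q[:,2]*c['fx']+c['cx'],q[:,1]/q[:,2]*c['fy']+c['cy']]
def blobs(c,hue,smin=110,vmin=40,amin=25):
    hsv=cv2.cvtColor(c['frame'],cv2.COLOR_RGB2HSV); h=hsv[:,:,0].astype(int)
    d=np.minimum(abs(h-hue[0]),180-abs(h-hue[0]))
    m=((d<=hue[1])&(hsv[:,:,1]>smin)&(hsv[:,:,2]>vmin)).astype(np.uint8)
    n,l,s,ce=cv2.connectedComponentsWithStats(m)
    return [(ce[i],s[i],(l==i).astype(np.uint8)) for i in range(1,n) if s[i,4]>=amin]
HUE={'red':(178,6),'yellow':(24,6),'green':(75,14),'blue':(113,10)}
E
python3 - <<'E'
from h import *
for n in ['scene0','side0']:
    c=load(n)
    print(n, rot(c)[:,2])
    for k,h in HUE.items():
        for ce,s,m in blobs(c,h,90):
            print(k,ce.round(1),s, 'z.007',cast(c,ce,.005)[0].round(3))
c=load('scene0'); im=c['frame'][160:360,180:420,::-1]; cv2.imwrite('pics/crop0.png',cv2.resize(im,None,fx=3.2,fy=3,interpolation=cv2.INTER_CUBIC)[:600])
E
```

```text
scene0 [ 0.37041485  0.75232558 -0.54479268]
red [264.3 222.6] [254 215  22  17 284] z.007 [0.51  0.144 0.005]
red [367.7 295.8] [356 288  24  17 313] z.007 [ 0.596 -0.218  0.005]
yellow [245.9 130.6] [223 116  48  27 755] z.007 [0.729 0.803 0.005]
yellow [249.6 188. ] [243 183  14  11 132] z.007 [0.55  0.344 0.005]
yellow [289.3 214.1] [282 210  15   9  94] z.007 [0.594 0.153 0.005]
green [202.2 228.2] [192 221  21  14 208] z.007 [0.345 0.193 0.005]
side0 [-0.00121464  0.87477987 -0.48451904]
red [270.6 202.3] [262 196  18  13 198] z.007 [0.437 0.193 0.005]
red [328.3 282.6] [318 277  22  12 212] z.007 [ 0.594 -0.217  0.005]
yellow [323.2 139. ] [ 301  119   43   42 1110] z.007 [0.644 0.754 0.005]
yellow [269. 172.] [263 167  13  11 132] z.007 [0.425 0.42  0.005]
yellow [314.2 186.1] [308 180  17  10  34] z.007 [0.584 0.315 0.005]
yellow [319.3 208.9] [308 203  24  11 151] z.007 [0.593 0.157 0.005]
yellow [299.6 239.8] [297 235   6  11  28] z.007 [ 0.526 -0.024  0.005]
yellow [324.8 271.5] [319 270  14   4  35] z.007 [ 0.588 -0.171  0.005]
green [316.6 184.1] [310 182  14   5  55] z.007 [0.594 0.331 0.005]
green [268.7 191. ] [261 184  17  12  91] z.007 [0.429 0.271 0.005]
green [233.9 204.2] [224 191  20  27 431] z.007 [0.32  0.175 0.005]
blue [269.8 224.8] [261 214  20  15 122] z.007 [0.438 0.054 0.005]
blue [326.9 245.3] [303 238  48  16 493] z.007 [ 0.602 -0.049  0.005]
```

View pics/crop0.png

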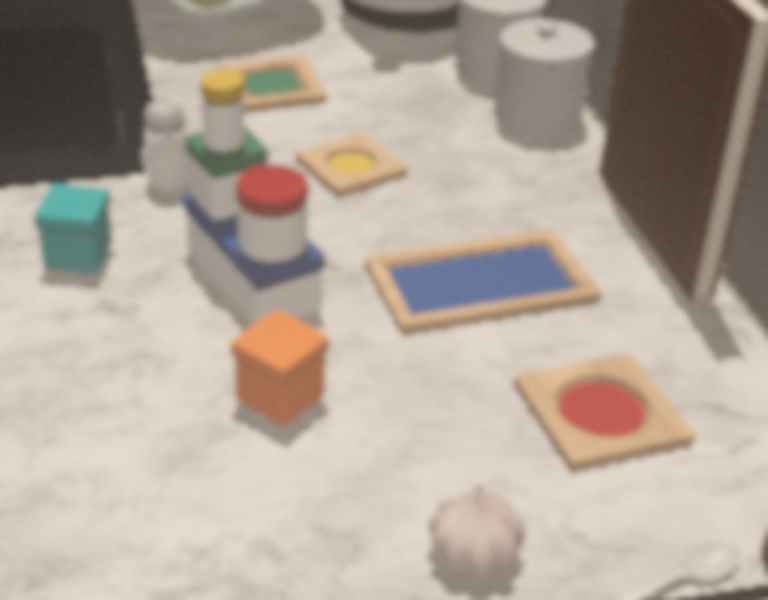

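Run:
```python
from h import *
for n,l in [('scene0',[((249.6,188),.172),((264.3,222.6),.114)]),('side0',[((269,172),.172),((270.6,202.3),.114),((269,191),.113)])]:
    c=load(n)
    for uv,z in l: print(n,uv,cast(c,uv,z)[0].round(3))
c=load('scene0')
# oblong top edge corner pixel coordinates from crop /3.2,/3
for p in [(185,198),(320,262),(262,280),(242,345),(285,440)]:
    u=(p[0]/3.2+180,p[1]/3+160); print(p,cast(c,u,.06)[0].round(3),cast(c,u,0)[0].round(3))
for n,p in [('salt base',(168,198)),('garlic',(478,575)),('orange base',(282,420)),('turq base',(75,262))]:
    u=(p[0]/3.2+180,p[1]/3+160); print(n,cast(c,u,0)[0].round(3))
w=load('wrist0'); print(rot(w)[:,2])
```

```text
scene0 (249.6, 188) [0.438 0.069 0.172]
scene0 (264.3, 222.6) [ 0.444 -0.002  0.114]
side0 (269, 172) [0.434 0.07  0.172]
side0 (270.6, 202.3) [ 0.441 -0.003  0.114]
side0 (269, 191) [0.435 0.066 0.113]
(185, 198) [0.41  0.086 0.06 ] [0.439 0.168 0.   ]
(320, 262) [ 0.466 -0.04   0.06 ] [ 0.502  0.03  -0.   ]
(262, 280) [ 0.419 -0.042  0.06 ] [ 0.449  0.027 -0.   ]
(242, 345) [ 0.375 -0.104  0.06 ] [ 0.402 -0.041  0.   ]
(285, 440) [ 0.362 -0.201  0.06 ] [ 0.386 -0.148  0.   ]
salt base [0.426 0.174 0.   ]
garlic [ 0.441 -0.305  0.   ]
orange base [ 0.393 -0.129  0.   ]
turq base [0.323 0.116 0.   ]
[ 0.26379787 -0.13090975 -0.95565335]
```

Call:
drive_tool --deltas '[[[0,0,0.05],0],[[0.01,-0.02,0.04],0],[[0.02,-0.04,0.02],-0.1],[[0.025,-0.04,0.01],-0.15],[[0.025,-0.04,0.01],-0.15],[[0.025,-0.04,0.01],-0.15],[[0.025,-0.04,0.01],-0.15],[[0.025,-0.04,0.01],-0.15],[[0.025,-0.04,0.01],-0.15],[[0.025,-0.04,0],-0.05]]'

```text
time_s: 1.15
eef_pos: [0.4556, 0.1653, 0.4034]
eef_rot: [-0.003, 0.685, 0.728, -0.001]
wrist_force: [0.5, 0.4, 1.0]
opening: 0.999
```

Call:
drive_tool --deltas '[[[0.01,-0.03,0],0],[[0,0,0],0],[[0,0,0],0]]'

```text
time_s: 1.45
eef_pos: [0.4681, 0.1287, 0.4024]
eef_rot: [-0.003, 0.689, 0.725, -0.001]
wrist_force: [0.2, 0.5, -0.2]
opening: 1.004
```

Run:
```python
from h import *
c=snap('wrist','wrist1'); print(get_obs()['eef_pos'],c['eye'],rot(c).round(3)); print(cast(c,[(0,0),(559,0),(0,419),(559,419)],0).round(2))
```

```text
[0.46803564 0.12895284 0.40238831] [0.46566029 0.20227394 0.54524648] [[ 0.999  0.05   0.007]
 [ 0.049 -0.955 -0.293]
 [-0.008  0.293 -0.956]]
[[ 0.06  0.32  0.  ]
 [ 0.83  0.36  0.  ]
 [-0.08 -0.43  0.  ]
 [ 1.03 -0.36  0.  ]]
```

View pics/wrist1.png

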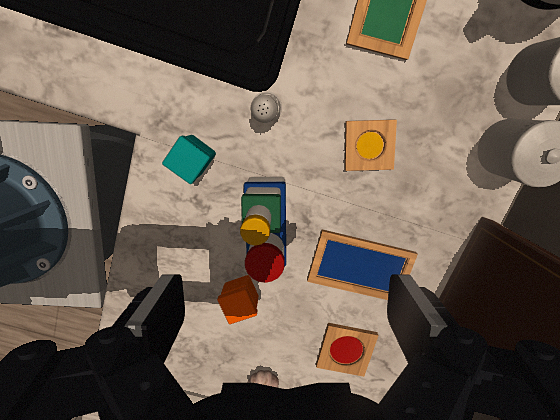

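```bash
cat > b.py <<'E'
from h import *
def boards(c,amin=150):
    hsv=cv2.cvtColor(c['frame'],cv2.COLOR_RGB2HSV)
    for k,h in HUE.items():
        for ce,s,m in blobs(c,h,110,40,amin):
            cn=max(cv2.findContours(m,0,cv2.CHAIN_APPROX_NONE)[0],key=len)[:,0]
            out=[]
            for z in (.004,.06,.12,.18):
                w=cast(c,cn,z)[:,:2]
                r=cv2.minAreaRect((w*1000).astype(np.float32)); ci=cv2.minEnclosingCircle((w*1000).astype(np.float32))
                out.append((z,np.round(r[0],1),np.round(r[1],1),round(r[2],1),'circ',np.round(ci[0],1),round(ci[1]*2,1)))
            print(k,ce.round(0),s[:4]); 
            for o in out: print('   ',*o)
E
python3 - <<'E'
from b import *
c=load('wrist1')
boards(c)
hsv=cv2.cvtColor(c['frame'],cv2.COLOR_RGB2HSV)
for u in [(350,125),(315,290),(320,365),(375,50),(325,240),(300,150)]: print(u,hsv[u[1],u[0]])
E
```

```text
red [264. 262.] [245 243  39  40]
    0.004 [437.6 -54.4] [64.6 72.2] 2.7 circ [439.  -54.2] 73.0
    0.06 [440.5 -27.8] [57.9 64.8] 2.7 circ [441.7 -27.7] 65.4
    0.12 [443.6   0.6] [50.8 56.7] 2.7 circ [444.7   0.8] 57.3
    0.18 [446.7  29.1] [43.6 48.7] 2.7 circ [447.7  29.2] 49.2
red [346. 349.] [330 336  33  27]
    0.004 [ 593.6 -219.8] [57.6 57.7] 44.1 circ [ 593.1 -219.7] 59.5
    0.06 [ 580.4 -176.1] [51.7 51.7] 44.1 circ [ 579.9 -176.1] 53.4
    0.12 [ 566.2 -129.3] [45.3 45.3] 44.1 circ [ 565.8 -129.3] 46.8
    0.18 [552.  -82.5] [38.9 38.9] 44.1 circ [551.7 -82.5] 40.2
yellow [370. 145.] [357 132  26  27]
    0.004 [592.3 150.5] [38.  39.5] 6.3 circ [592.2 150.6] 40.2
    0.06 [579.2 155.9] [34.1 35.4] 6.3 circ [579.1 156. ] 36.1
    0.12 [565.1 161.6] [29.9 31. ] 6.3 circ [565.1 161.7] 31.6
    0.18 [551.1 167.3] [25.7 26.7] 6.3 circ [551.  167.4] 27.1
yellow [255. 229.] [240 214  30  31]
    0.004 [420.1   5.1] [47.9 52.4] 2.0 circ [420.1   4.7] 53.8
    0.06 [424.8  25.5] [42.9 47. ] 2.0 circ [424.9  25.2] 48.3
    0.12 [429.9  47.4] [37.6 41.2] 2.0 circ [429.9  47.1
[... 992 characters left out ...]
37.3  13.5] [ 65.3 143.3] 2.8 circ [438.4  13.5] 156.5
    0.06 [440.2  33. ] [ 58.5 128.5] 2.8 circ [441.2  33. ] 140.3
    0.12 [443.4  53.9] [ 51.3 112.6] 2.8 circ [444.3  53.9] 122.9
    0.18 [446.5  74.9] [44.  96.7] 2.8 circ [447.3  74.9] 105.6
blue [359. 265.] [318 240  87  51]
    0.004 [601.4 -51.9] [ 65.6 135.5] 78.8 circ [601.2 -50.8] 146.7
    0.06 [587.4 -25.6] [ 58.8 121.5] 78.8 circ [587.2 -24.6] 131.5
    0.12 [572.3   2.6] [ 51.6 106.5] 78.8 circ [572.2   3.4] 115.3
    0.18 [557.3  30.7] [44.3 91.5] 78.8 circ [557.1  31.5] 99.0
(350, 125) [ 15 155 196]
(315, 290) [ 16  56 183]
(320, 365) [ 14 155 189]
(375, 50) [ 14 155 150]
(325, 240) [ 14 150 212]
(300, 150) [ 16  56 190]
```

```bash
cat >> b.py <<'E'
def wood(c,amin=150):
    hsv=cv2.cvtColor(c['frame'],cv2.COLOR_RGB2HSV); h,s,v=[hsv[:,:,i].astype(int) for i in range(3)]
    m=((h>=9)&(h<=20)&(s>110)&(s<200)&(v>90)).astype(np.uint8)
    n,l,st,ce=cv2.connectedComponentsWithStats(m)
    for i in range(1,n):
        if st[i,4]<amin: continue
        cn=np.argwhere(l==i)[:,::-1]
        w=cast(c,cn,.010)[:,:2]
        r=cv2.minAreaRect((w*1000).astype(np.float32))
        print('wood',ce[i].round(),st[i],np.round(r[0],1),np.round(r[1],1),round(r[2],1))
E
python3 - <<'E'
from b import *
wood(load('wrist1'))
E
```

```text
wood [386.  31.] [ 347    0   80   59 1783] [592.9 318. ] [75.  89.9] 79.5
wood [370. 145.] [ 345  120   52   51 1878] [591.9 150.7] [74.3 74.5] 4.5
wood [356. 264.] [ 307  230  111   70 1846] [601.5 -50.2] [ 97.  164.1] 78.8
wood [347. 350.] [ 317  325   62   52 1455] [ 593.7 -216.7] [98.1 91.9] 80.5
```

Call:
drive_tool --deltas '[[[-0.015,-0.03,-0.03],0],[[-0.018,-0.03,-0.03],0],[[0,0,-0.04],0],[[0,0,-0.04],0],[[0,0,-0.02],0],[[0,0,0],0],[[0,0,0],0]]'

```text
time_s: 2.2
eef_pos: [0.4307, 0.0763, 0.2389]
eef_rot: [-0.002, 0.683, 0.73, 0.001]
wrist_force: [-0.2, 0.1, 0.8]
opening: 0.996
```

Run:
```python
from h import *
c=snap('wrist','wrist2'); print(get_obs()['eef_pos'])
from b import *
boards(c); wood(c)
```

```text
[0.43076273 0.07624266 0.23913795]
red [295. 292.] [265 263  62  59]
    0.004 [451.5 -67.1] [75.2 77.3] 9.2 circ [450.9 -64.3] 82.9
    0.06 [447.7 -35. ] [64.  65.8] 9.2 circ [447.3 -32.6] 70.6
    0.12 [443.7  -0.6] [52.1 53.6] 9.2 circ [443.4   1.3] 57.4
    0.18 [439.7  33.8] [40.2 41.3] 9.2 circ [439.4  35.3] 44.3
red [380. 393.] [371 384  22  20]
    0.004 [ 576.  -206.8] [36.1 14.6] 65.3 circ [ 579.1 -208.2] 36.5
    0.06 [ 553.8 -154. ] [30.7 12.5] 65.3 circ [ 556.5 -155.2] 31.1
    0.12 [530.1 -97.4] [25.  10.1] 65.3 circ [532.2 -98.4] 25.3
    0.18 [506.3 -40.8] [19.3  7.8] 65.3 circ [507.9 -41.5] 19.5
yellow [446. 115.] [427  96  39  40]
    0.004 [592.4 151. ] [39.2 39.4] 52.7 circ [592.2 151. ] 40.1
    0.06 [567.8 150.8] [33.4 33.6] 52.7 circ [567.6 150.8] 34.2
    0.12 [541.4 150.5] [27.2 27.3] 52.7 circ [541.3 150.6] 27.8
    0.18 [515.  150.3] [20.9 21. ] 52.7 circ [514.9 150.3] 21.4
yellow [292. 242.] [266 215  53  55]
    0.004 [442.7  -1.3] [60.3 67.2] 2.9 circ [441.9  -1.3] 67.4
    0.06 [440.2  21.1] [51.4 57.3] 2.9 circ [439.6  21.1] 57.4
    0.12 [437.6  45. 
[... 792 characters left out ...]
 [437.4  89.5] [58.1 16.1] 2.9 circ [437.4  88. ] 59.5
    0.12 [435.3 100.7] [47.3 13.1] 2.9 circ [435.4  99.5] 48.4
    0.18 [433.2 111.9] [36.4 10.1] 2.9 circ [433.3 111. ] 37.3
blue [421. 285.] [359 252 125  73]
    0.004 [601.7 -51.4] [ 65.8 135.6] 79.0 circ [601.7 -51.7] 149.3
    0.06 [575.7 -21.6] [ 56.1 115.5] 79.0 circ [575.7 -21.9] 127.1
    0.12 [547.9  10.3] [45.6 94. ] 79.0 circ [547.9  10.1] 103.4
    0.18 [520.   42.2] [35.2 72.4] 79.0 circ [520.  42.] 79.7
wood [449. 114.] [ 409   77   82   76 4127] [591.8 150.9] [74.1 74.1] 4.5
wood [420. 278.] [ 345  240  158   91 3104] [601.7 -49.8] [ 96.8 164. ] 79.0
wood [379. 380.] [362 366  40  33 632] [ 570.6 -187.8] [52.2 41.1] 80.6
```

View pics/wrist2.png

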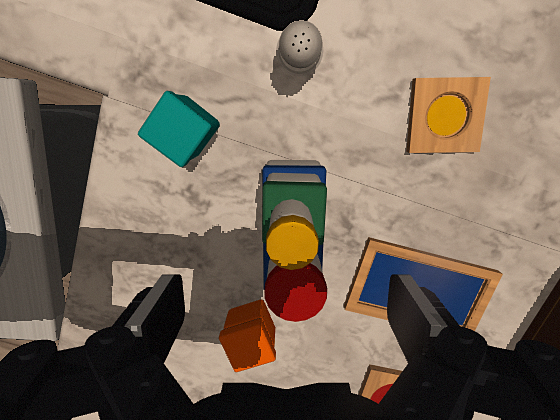

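Call:
drive_tool --deltas '[[[0.004,-0.007,-0.03],0],[[0,0,-0.03],0],[[0,0,-0.025],0],[[0,0,-0.015],0],[[0,0,0],0]]'

```text
time_s: 2.75
eef_pos: [0.4423, 0.0709, 0.1462]
eef_rot: [0.005, 0.681, 0.732, 0.007]
wrist_force: [-0.6, -0.2, 0.3]
opening: 1.0
```

Call:
drive_tool --deltas '[[[-0.007,-0.002,-0.006],0],[[0,0,-0.005],0],[[0,0,0],0]]'

```text
time_s: 3.05
eef_pos: [0.4378, 0.069, 0.1386]
eef_rot: [0.008, 0.681, 0.733, 0.009]
wrist_force: [-0.9, -0.4, -0.1]
opening: 0.999
```

Call:
drive_tool --deltas '[[[-0.002,0,-0.002],0],[[0,0,0],0],[[0,0,0],0],[[0,0,0],0],[[0,0,0],0],[[0,0,0],0]]' --gripper 0.3

```text
time_s: 3.65
eef_pos: [0.4369, 0.0689, 0.1388]
eef_rot: [0.009, 0.681, 0.733, 0.01]
wrist_force: [-0.4, 1.4, -1.1]
opening: 0.385
```

Call:
drive_tool --deltas '[[[0,0,0],0],[[0,0,0.01],0],[[0,0,0.02],0],[[0,0,0.03],0],[[0,0,0.02],0],[[0.02,0.01,0],0],[[0.03,0.016,0],0],[[0.03,0.016,0],0],[[0.03,0.016,0],0],[[0.03,0.016,0],0]]' --gripper 0

```text
time_s: 4.65
eef_pos: [0.5788, 0.1444, 0.228]
eef_rot: [0.01, 0.682, 0.731, 0.01]
wrist_force: [0.4, -0.6, -0.6]
opening: 0.384
```

Call:
drive_tool --deltas '[[[0.01,0.004,-0.02],0],[[0.003,0.003,-0.02],0],[[0,0,-0.03],0],[[0,0,-0.03],0],[[0,0,-0.03],0],[[0,0,-0.02],0],[[0,0,0],0],[[0,0,0],0]]'

```text
time_s: 5.45
eef_pos: [0.598, 0.1547, 0.0785]
eef_rot: [0.012, 0.681, 0.732, 0.013]
wrist_force: [0.2, -0.7, 0.5]
opening: 0.386
```

Run:
```python
from b import *
c=snap('wrist','wrist3'); o=get_obs();print(o['eef_pos'],o['wrist_force'])
wood(c); boards(c)
```

```text
[0.59794258 0.15465393 0.0786704 ] [-0.72112137 -0.22815242 -1.02971857]
wood [333.   7.] [282   0  82  23 985] [611.4 277.7] [43.4 10.5] 4.6
wood [272. 205.] [ 211  171  121  102 6264] [591.9 156.1] [74.6 65.9] 5.8
yellow [271. 222.] [242 198  61  54]
    0.004 [591.  154.1] [40.1 33.1] 20.5 circ [592.2 151. ] 40.1
    0.06 [590.1 173.3] [29.8 24.5] 20.5 circ [591.  170.9] 29.8
    0.12 [589.2 193.8] [18.7 15.4] 20.5 circ [589.8 192.3] 18.7
    0.18 [588.3 214.3] [7.6 6.2] 20.5 circ [588.6 213.7] 7.6
yellow [286. 327.] [239 276  96 101]
    0.004 [607.2  74. ] [68.6 84.2] 1.9 circ [607.4  74. ] 84.3
    0.06 [602.2 113.8] [50.9 62.5] 1.9 circ [602.3 113.8] 62.6
    0.12 [596.8 156.5] [31.9 39.2] 1.9 circ [596.9 156.5] 39.2
    0.18 [591.4 199.1] [13.  15.9] 1.9 circ [591.4 199.1] 15.9
blue [ 22. 365.] [  0 342  44  54]
    0.004 [416.7  30.5] [23.6 46.3] 10.5 circ [416.5  30.6] 48.3
    0.06 [460.8  81.6] [17.5 34.4] 10.5 circ [460.7  81.6] 35.8
    0.12 [508.1 136.2] [11.  21.6] 10.5 circ [508.  136.3] 22.5
    0.18 [555.4 190.9] [4.5 8.8] 10.5 circ [555.4 190.9] 9.1
```

View pics/wrist3.png

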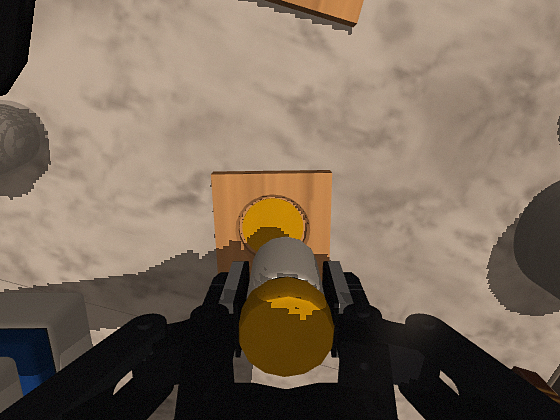

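Call:
drive_tool --deltas '[[[-0.006,-0.004,-0.01],0],[[0,0,-0.015],0],[[0,0,-0.01],0],[[0,0,0],0]]'

```text
time_s: 5.9
eef_pos: [0.5939, 0.1503, 0.0452]
eef_rot: [0.015, 0.681, 0.732, 0.015]
wrist_force: [-0.1, 0.5, -1.8]
opening: 0.385
```

Call:
drive_tool --deltas '[[[-0.002,0.0005,-0.012],0],[[0,0,-0.006],0],[[0,0,0],0]]'

```text
time_s: 6.2
eef_pos: [0.5918, 0.1509, 0.0255]
eef_rot: [0.015, 0.681, 0.732, 0.015]
wrist_force: [-0.6, -0.2, -1.1]
opening: 0.384
```

Call:
drive_tool --deltas '[[[0,0,-0.003],0],[[0,0,0],0],[[0,0,0],0]]'

```text
time_s: 6.5
eef_pos: [0.5929, 0.1511, 0.0233]
eef_rot: [0.015, 0.681, 0.732, 0.016]
wrist_force: [-0.0, -0.5, -0.6]
opening: 0.381
```

Release (partially first, so the fingers stay off neighbours), then look.

Call:
drive_tool --deltas '[[[0,0,0],0],[[0,0,0],0],[[0,0,0],0],[[0,0,0],0],[[0,0,0.02],0],[[0,0,0.04],0],[[0,0,0.04],0],[[0,0,0.03],0],[[0,0,0],0]]' --gripper 0.75

```text
time_s: 7.4
eef_pos: [0.5913, 0.1509, 0.1569]
eef_rot: [0.015, 0.681, 0.732, 0.015]
wrist_force: [0.1, -1.5, -0.0]
opening: 0.752
```

Run:
```python
from b import *
c=snap('wrist','wrist4'); o=get_obs();print(o['eef_pos'],o['eef_rot'])
boards(c,300)
```

```text
[0.59012962 0.15079925 0.15468131] [0.01350926 0.68068572 0.73231736 0.01399005]
yellow [281. 207.] [257 171  49  68]
    0.004 [594.6 140.3] [40.6 61.7] 10.6 circ [593.8 140.2] 61.8
    0.06 [591.8 156.3] [32.9 50. ] 10.6 circ [591.2 156.2] 50.1
    0.12 [588.9 173.4] [24.7 37.5] 10.6 circ [588.4 173.3] 37.5
    0.18 [586.  190.5] [16.4 24.9] 10.6 circ [585.7 190.4] 24.9
green [ 14. 368.] [  0 354  44  38]
    0.004 [340.2 -39.7] [66.5 25.1] 45.4 circ [348.6 -48. ] 66.6
    0.06 [385.7  10.4] [53.9 20.3] 45.4 circ [392.5   3.7] 53.9
    0.12 [434.5  64.1] [40.4 15.2] 45.4 circ [439.6  59.1] 40.4
    0.18 [483.2 117.8] [26.9 10.1] 45.4 circ [486.6 114.4] 26.9
blue [ 81. 286.] [ 27 265  93  70]
    0.004 [407.4  36.5] [76.1 73.3] 2.0 circ [411.1  37.4] 98.3
    0.06 [440.2  72.2] [61.7 59.4] 2.0 circ [443.1  72.9] 79.6
    0.12 [475.3 110.4] [46.2 44.5] 2.0 circ [477.5 110.9] 59.7
    0.18 [510.4 148.6] [30.7 29.6] 2.0 circ [511.8 148.9] 39.7
blue [267. 371.] [207 345 140  51]
    0.004 [601.8 -50.7] [ 62.6 135.6] 79.1 circ [602.5 -47. ] 145.0
    0.06 [597.7   1.5] [ 50.7 109.9] 79.1 circ [598.3   4.5] 117.5
    0.12 [593.3  57.4] [38.  82.3] 79.1 circ [593.7  59.6] 88.1
    0.18 [588.9 113.3] [25.3 54.7] 79.1 circ [589.2 114.8] 58.6
```

View pics/wrist4.png

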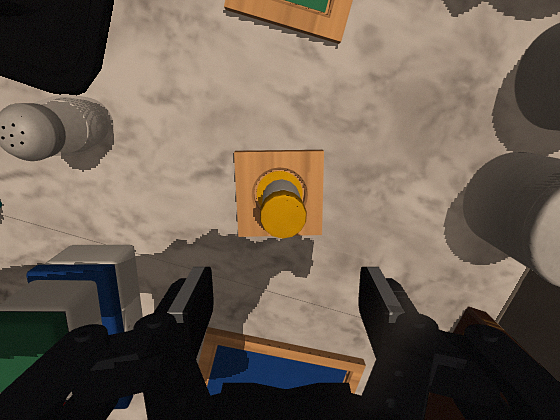

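Call:
drive_tool --deltas '[[[-0.02,-0.01,0.02],-0.027],[[-0.036,-0.019,0.02],0],[[-0.036,-0.019,0],0],[[-0.036,-0.019,0],0],[[-0.02,-0.01,0],0],[[0,0,0],0]]' --gripper 1

```text
time_s: 8.05
eef_pos: [0.4325, 0.072, 0.1864]
eef_rot: [0.009, 0.691, 0.723, 0.009]
wrist_force: [0.2, 0.4, -0.1]
opening: 1.001
```

Run:
```python
from b import *
c=snap('wrist','wrist5'); o=get_obs();print(o['eef_pos'],o['eef_rot'])
boards(c,300)
```

```text
[0.43362776 0.07230401 0.18658272] [0.00921215 0.69064143 0.72307446 0.00963723]
red [294. 321.] [257 284  76  74]
    0.004 [453.9 -77.1] [81.4 91. ] 1.8 circ [454.2 -77.1] 92.2
    0.06 [449.  -38.6] [67.4 75.3] 1.8 circ [449.3 -38.6] 76.3
    0.12 [443.8   2.5] [52.3 58.5] 1.8 circ [444.    2.5] 59.3
    0.18 [438.6  43.7] [37.3 41.7] 1.8 circ [438.8  43.7] 42.3
yellow [454. 101.] [440  84  40  46]
    0.004 [587.2 152.2] [39.7 28.7] 77.2 circ [592.4 151. ] 40.1
    0.06 [559.3 151.1] [32.8 23.8] 77.2 circ [563.7 150.1] 33.2
    0.12 [529.5 149.9] [25.5 18.5] 77.2 circ [532.9 149.2] 25.8
    0.18 [499.7 148.8] [18.2 13.2] 77.2 circ [502.1 148.2] 18.4
yellow [500. 110.] [472  87  54  47]
    0.004 [626.5 149.5] [48. 40.] 2.5 circ [626.7 149.1] 48.4
    0.06 [591.9 148.8] [39.7 33.1] 2.5 circ [592.  148.5] 40.1
    0.12 [554.8 148.2] [30.9 25.7] 2.5 circ [554.9 147.9] 31.1
    0.18 [517.7 147.5] [22.  18.3] 2.5 circ [517.8 147.3] 22.2
green [148. 128.] [ 99  84 100  91]
    0.004 [312.4 119.1] [68.1 66.9] 55.2 circ [311.8 118.5] 90.7
    0.06 [331.9 123.7] [56.4 55.4] 55.2 circ [331
[... 318 characters left out ...]
37.2  70.1] [49.1 50. ] 3.1 circ [436.6  69.5] 66.0
    0.18 [433.9  91.9] [35.  35.6] 3.1 circ [433.4  91.4] 47.1
blue [289. 176.] [251 169  76  23]
    0.004 [439.6  77.8] [71.  21.2] 2.2 circ [439.8  75.7] 72.0
    0.06 [437.2  89.6] [58.8 17.6] 2.2 circ [437.4  87.8] 59.6
    0.12 [434.6 102.1] [45.7 13.6] 2.2 circ [434.7 100.8] 46.3
    0.18 [432.1 114.7] [32.5  9.7] 2.2 circ [432.1 113.7] 33.0
blue [444. 300.] [365 265 140  72]
    0.004 [602.1 -51.5] [ 65.6 135.8] 78.8 circ [601.9 -51.6] 149.7
    0.06 [571.7 -17.5] [ 54.3 112.4] 78.8 circ [571.5 -17.5] 123.9
    0.12 [539.1  18.9] [42.2 87.3] 78.8 circ [539.   18.9] 96.3
    0.18 [506.5  55.4] [30.1 62.2] 78.8 circ [506.4  55.4] 68.6
```

View pics/wrist5.png

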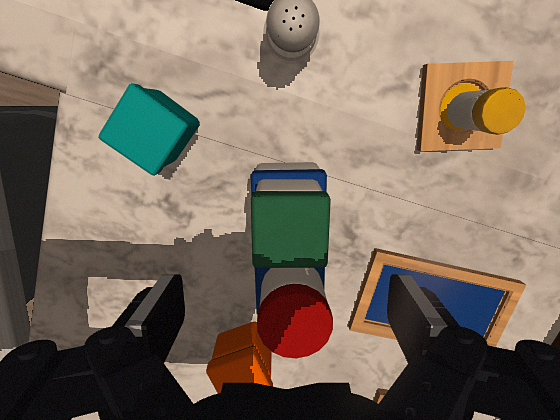

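Call:
drive_tool --deltas '[[[0.002,-0.002,-0.03],0],[[0,0,-0.03],0],[[0,0,-0.025],0],[[0,0,-0.012],0],[[0,0,0],0]]'

```text
time_s: 8.6
eef_pos: [0.4395, 0.0716, 0.0847]
eef_rot: [0.01, 0.691, 0.723, 0.011]
wrist_force: [0.3, -0.5, 0.4]
opening: 1.003
```

Call:
drive_tool --deltas '[[[-0.0025,-0.001,-0.006],0],[[0,0,0],0],[[0,0,0],0],[[0,0,0],0],[[0,0,0],0],[[0,0,0],0]]' --gripper 0

```text
time_s: 9.2
eef_pos: [0.4394, 0.071, 0.0803]
eef_rot: [0.011, 0.69, 0.723, 0.012]
wrist_force: [-0.3, -0.2, -2.2]
opening: 0.58
```

Call:
drive_tool --deltas '[[[0,0,0.01],0],[[0,0,0.03],0],[[0,0,0.04],0],[[0,0,0.03],0],[[0.01,0.018,0],-0.03],[[0.022,0.036,0],-0.05],[[0.022,0.036,0],-0.05],[[0.022,0.036,0],-0.05],[[0.022,0.036,0],-0.05],[[0.022,0.036,0],0]]'

```text
time_s: 10.2
eef_pos: [0.561, 0.2729, 0.2036]
eef_rot: [0.014, 0.774, 0.632, 0.013]
wrist_force: [0.3, -0.5, -1.7]
opening: 0.578
```

Run:
```python
from b import *
c=snap('wrist','wrist6'); o=get_obs();print(o['eef_pos'],o['eef_rot'])
boards(c,300); wood(c)
```

```text
[0.56356199 0.27794157 0.2032758 ] [0.01351857 0.77355544 0.63340842 0.01493333]
green [302. 117.] [273  90  58  55]
    0.004 [596.2 328.8] [49.5 53.3] 79.3 circ [596.5 328.7] 71.9
    0.06 [592.1 331.7] [41.4 44.6] 79.3 circ [592.3 331.6] 60.1
    0.12 [587.7 334.8] [32.7 35.2] 79.3 circ [587.9 334.7] 47.5
    0.18 [583.2 337.9] [24.  25.9] 79.3 circ [583.4 337.8] 34.9
green [286. 320.] [211 259 151 130]
    0.004 [535.3 105.2] [171.9 164.2] 77.4 circ [537.8 102.8] 227.9
    0.06 [541.1 144.7] [143.8 137.3] 77.4 circ [543.3 142.7] 190.6
    0.12 [547.4 186.9] [113.6 108.5] 77.4 circ [549.1 185.4] 150.6
    0.18 [553.7 229.2] [83.5 79.7] 77.4 circ [554.9 228.1] 110.7
wood [302. 115.] [ 253   67   99   99 5362] [596.1 329.3] [87.3 88.9] 79.4
wood [351. 252.] [341 242  20  22 252] [620.2 182.9] [15.  26.3] 5.7
wood [422. 403.] [410 387  22  33 413] [677.3 -33. ] [22.9 57.2] 8.3
```

View pics/wrist6.png

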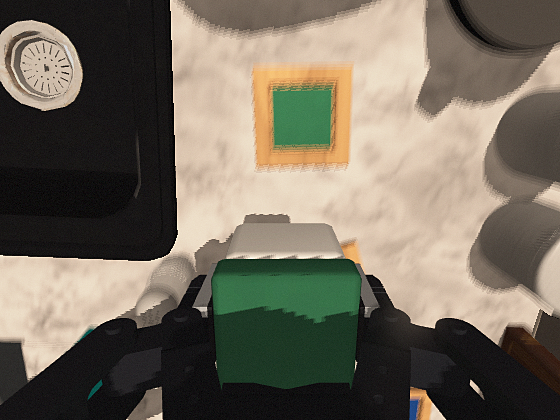

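Call:
drive_tool --deltas '[[[0.014,0.025,0],0.012],[[0.01,0.014,-0.01],0],[[0,0,-0.03],0],[[0,0,-0.03],0],[[0,0,0],0],[[0,0,0],0]]'

```text
time_s: 10.85
eef_pos: [0.5889, 0.3225, 0.1349]
eef_rot: [0.013, 0.768, 0.64, 0.016]
wrist_force: [-0.7, -0.7, -1.9]
opening: 0.582
```

Run:
```python
from b import *
c=snap('wrist','wrist7'); o=get_obs();print(o['eef_pos'],o['eef_rot'])
boards(c,300); wood(c)
```

```text
[0.58863354 0.32230071 0.13471055] [0.01339262 0.76804949 0.64006091 0.0155769 ]
green [284. 192.] [249 162  71  61]
    0.004 [594.7 328.4] [49.7 55.6] 79.2 circ [594.5 328.4] 74.1
    0.06 [595.1 342.1] [39.6 44.3] 79.2 circ [595.  342.1] 58.9
    0.12 [595.6 356.8] [28.7 32.1] 79.2 circ [595.5 356.8] 42.7
    0.18 [596.1 371.4] [17.8 19.9] 79.2 circ [596.  371.4] 26.5
green [285. 320.] [211 259 150 130]
    0.004 [573.2 204. ] [136.5 131. ] 78.5 circ [575.3 202.2] 181.4
    0.06 [578.  243.2] [108.6 104.2] 78.5 circ [579.7 241.7] 144.3
    0.12 [583.2 285.1] [78.7 75.5] 78.5 circ [584.4 284. ] 104.5
    0.18 [588.4 327. ] [48.8 46.8] 78.5 circ [589.2 326.3] 64.8
wood [284. 173.] [ 225  139  119  104 5522] [594.8 329.7] [83.6 89.9] 79.4
```

View pics/wrist7.png

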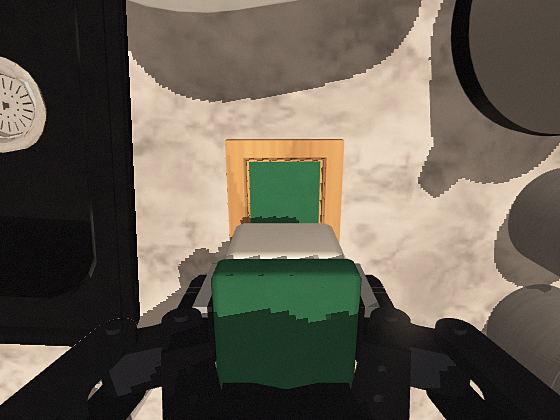

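Call:
drive_tool --deltas '[[[0.004,0.003,-0.03],0],[[0,0,-0.03],0],[[0,0,-0.02],0],[[0,0,-0.005],0],[[0,0,0],0]]'

```text
time_s: 11.4
eef_pos: [0.5994, 0.3266, 0.0603]
eef_rot: [0.016, 0.768, 0.639, 0.023]
wrist_force: [0.1, 0.1, -2.0]
opening: 0.58
```

Call:
drive_tool --deltas '[[[-0.005,0,-0.005],0],[[0,0,-0.01],0],[[0,0,-0.005],0],[[0,0,0],0]]'

```text
time_s: 11.8
eef_pos: [0.5971, 0.3277, 0.0448]
eef_rot: [0.018, 0.768, 0.639, 0.027]
wrist_force: [0.4, -0.7, -2.6]
opening: 0.581
```

Call:
drive_tool --deltas '[[[-0.003,-0.002,-0.008],0],[[0,0,-0.006],0],[[0,0,0],0]]'

```text
time_s: 12.1
eef_pos: [0.5941, 0.3256, 0.03]
eef_rot: [0.018, 0.768, 0.639, 0.028]
wrist_force: [0.1, -0.0, -2.6]
opening: 0.576
```

Call:
drive_tool --deltas '[[[0,0,-0.004],0],[[0,0,-0.002],0],[[0,0,0],0]]'

```text
time_s: 12.4
eef_pos: [0.5942, 0.3257, 0.0242]
eef_rot: [0.018, 0.768, 0.639, 0.027]
wrist_force: [-0.7, -1.1, -0.1]
opening: 0.581
```

Call:
drive_tool --deltas '[[[0,0,0],0],[[0,0,0],0],[[0,0,0],0],[[0,0,0],0],[[0,0,0.02],0],[[0,0,0.04],0],[[0,0,0.05],0],[[0,0,0.04],0],[[0,0,0],0],[[0,0,0],0]]' --gripper 1

```text
time_s: 13.4
eef_pos: [0.5936, 0.3254, 0.1795]
eef_rot: [0.018, 0.768, 0.639, 0.028]
wrist_force: [-0.9, -0.4, -1.0]
opening: 0.996
```

Run:
```python
from b import *
c=snap('wrist','wrist8'); o=get_obs();print(o['eef_pos'],o['eef_rot'])
boards(c,300); wood(c)
```

```text
[0.59417257 0.32560118 0.18004036] [0.01832939 0.7682795  0.63921235 0.02860463]
yellow [301. 341.] [285 332  38  28]
    0.004 [592.  155.1] [39.7 29.3] 4.2 circ [592.4 150.5] 40.4
    0.06 [593.1 197.6] [32.7 24.1] 4.2 circ [593.4 193.8] 33.3
    0.12 [594.3 243. ] [25.3 18.6] 4.2 circ [594.5 240.1] 25.7
    0.18 [595.4 288.5] [17.8 13.1] 4.2 circ [595.6 286.4] 18.1
yellow [310. 376.] [294 366  36  22]
    0.004 [593.8 113.4] [25.1 39.4] 86.0 circ [593.2 105.8] 40.6
    0.06 [594.6 163.2] [20.7 32.5] 86.0 circ [594.1 156.8] 33.5
    0.12 [595.4 216.5] [16.  25.1] 86.0 circ [595.  211.6] 25.9
    0.18 [596.2 269.8] [11.3 17.7] 86.0 circ [596.  266.3] 18.2
green [276. 203.] [244 161  65  80]
    0.004 [594.9 314.7] [77.1 60. ] 79.2 circ [594.4 315.2] 95.8
    0.06 [595.5 329.1] [63.6 49.5] 79.2 circ [595.  329.6] 79.0
    0.12 [596.1 344.6] [49.1 38.2] 79.2 circ [595.8 344.9] 61.0
    0.18 [596.7 360.1] [34.6 26.9] 79.2 circ [596.5 360.3] 43.0
wood [272. 178.] [ 223  141  102   99 4575] [594.6 326.3] [90.9 90.1] 79.5
wood [302. 343.] [ 261  308   85   80 2940] [592.  153.7] [73.9 80.6] 4.5
```

View pics/wrist8.png

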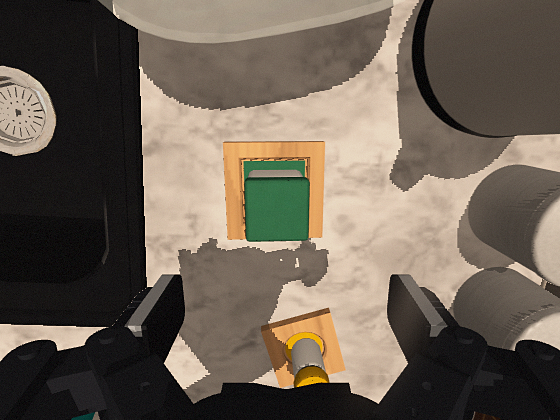

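Call:
drive_tool --deltas '[[[-0.01,-0.02,0.01],0.03],[[-0.018,-0.04,0],0.04],[[-0.018,-0.04,0],0.04],[[-0.018,-0.04,0],0.04],[[-0.018,-0.04,0],0.04],[[-0.018,-0.04,0],0.04],[[-0.018,-0.04,0],0],[[-0.016,-0.03,0],0],[[0,0,0],0],[[0,0,0],0]]'

```text
time_s: 14.45
eef_pos: [0.4457, 0.0273, 0.1741]
eef_rot: [0.007, 0.686, 0.727, 0.023]
wrist_force: [0.3, -0.6, 0.2]
opening: 0.995
```

```bash
cat >> h.py <<'E'
def tool():
    o=get_obs(); w,x,y,z=o['eef_rot']; M=R.from_quat([x,y,z,w]).as_matrix()
    print('tcp',o['eef_pos'].round(4),'yaw',round(float(np.arctan2(M[1,1],M[0,1])),4),'toolz',M[:,2].round(3),'F',o['wrist_force'].round(1),'op',round(o['opening'],3),'t',round(o['time_s'],2))
E
python3 - <<'E'
from b import *
c=snap('wrist','wrist9'); tool()
boards(c,300)
E
```

```text
tcp [0.4457 0.0276 0.1739] yaw 0.0585 toolz [ 0.041  0.023 -0.999] F [ 0.4  1.1 -0. ] op 0.999 t 14.5
red [276. 274.] [234 232  85  84]
    0.004 [448.4 -55.6] [82.3 89.4] 0.9 circ [448.4 -55.9] 90.1
    0.06 [446.1 -28.3] [67.6 73.5] 0.9 circ [446.1 -28.4] 74.0
    0.12 [443.7   1.1] [51.9 56.4] 0.9 circ [443.7   0.9] 56.8
    0.18 [441.2  30.4] [36.2 39.3] 0.9 circ [441.3  30.3] 39.6
yellow [498.  50.] [470  23  58  54]
    0.004 [625.8 159.1] [48.7 39.9] 12.3 circ [625.9 158.3] 49.0
    0.06 [591.9 148.2] [40.  32.8] 12.3 circ [591.9 147.6] 40.3
    0.12 [555.6 136.5] [30.7 25.2] 12.3 circ [555.6 136. ] 30.9
    0.18 [519.2 124.8] [21.4 17.6] 12.3 circ [519.3 124.5] 21.5
yellow [448.  54.] [435  32  37  52]
    0.004 [586.6 150.5] [28.5 39.8] 3.4 circ [592.2 150.7] 40.2
    0.06 [559.7 141.1] [23.4 32.7] 3.4 circ [564.3 141.3] 33.0
    0.12 [530.8 131.1] [18.  25.1] 3.4 circ [534.4 131.2] 25.4
    0.18 [502. 121.] [12.5 17.5] 3.4 circ [504.5 121.1] 17.7
green [117.  67.] [ 61  11 116 107]
    0.004 [310.4 123.9] [62.4 74.8] 55.0 circ [310.2 123.7] 93.1
    0.06 [332.7 119.3] [51.2 61.4] 55.0 circ [332.6 119.1] 76.5
    0.12 [356.7 114.3] [39.3 47.1] 55.0 circ [356.5 114.2] 58.7
    0.18 [380.6 109.3] [27.4 32.9] 55.0 circ [380.5 109.3] 40.9
blue [271. 170.] [231 116  82 145]
    0.004 [440.9  27.8] [ 71.7 134.1] 3.3 circ [439.6  27.7] 150.9
    0.06 [439.9  40.3] [ 58.9 110.2] 3.3 circ [438.9  40.2] 124.0
    0.12 [438.9  53.7] [45.2 84.6] 3.3 circ [438.2  53.7] 95.1
    0.18 [438.   67.1] [31.5 59. ] 3.3 circ [437.4  67.1] 66.3
blue [430. 273.] [356 232 147  86]
    0.004 [601.6 -51.6] [ 65.8 135.7] 78.7 circ [601.6 -51.7] 149.2
    0.06 [572. -25.] [ 54.1 111.5] 78.7 circ [572. -25.] 122.6
    0.12 [540.3   3.6] [41.5 85.6] 78.7 circ [540.3   3.5] 94.1
    0.18 [508.6  32.2] [28.9 59.7] 78.7 circ [508.6  32.1] 65.6
```

View pics/wrist9.png

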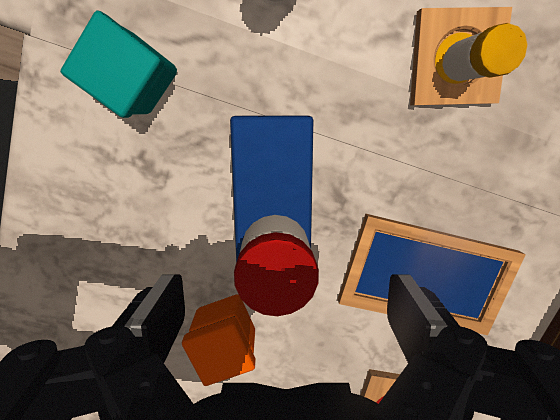

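Call:
drive_tool --deltas '[[[-0.006,-0.027,-0.02],0],[[0,0,-0.03],0],[[0,0,-0.025],0],[[0,0,-0.01],0],[[0,0,0],0]]'

```text
time_s: 15.0
eef_pos: [0.4419, 0.0041, 0.0858]
eef_rot: [0.007, 0.683, 0.73, 0.023]
wrist_force: [0.1, 0.4, -0.1]
opening: 0.999
```

Call:
drive_tool --deltas '[[[0.002,-0.004,-0.005],0],[[0,0,0],0],[[0,0,0],0]]'

```text
time_s: 15.3
eef_pos: [0.446, 0.0007, 0.0822]
eef_rot: [0.008, 0.682, 0.731, 0.024]
wrist_force: [0.1, 0.0, 0.1]
opening: 0.995
```

Call:
drive_tool --deltas '[[[-0.003,-0.001,-0.002],0],[[0,0,0],0],[[0,0,0],0],[[0,0,0],0],[[0,0,0],0],[[0,0,0],0]]' --gripper 0

```text
time_s: 15.9
eef_pos: [0.4444, -0.0008, 0.0825]
eef_rot: [0.01, 0.682, 0.731, 0.025]
wrist_force: [1.4, 0.3, -0.7]
opening: 0.621
```

Call:
drive_tool --deltas '[[[0,0,0.01],0],[[0,0,0.03],0],[[0,0,0.04],0],[[0,0,0.03],0],[[0.02,-0.03,0],0],[[0.027,-0.039,0],0],[[0.027,-0.039,0],0],[[0.027,-0.039,0],0],[[0,0,0],0],[[0,0,0],0]]'

```text
time_s: 16.9
eef_pos: [0.5452, -0.1522, 0.2015]
eef_rot: [0.01, 0.681, 0.732, 0.024]
wrist_force: [-0.2, 1.3, -2.1]
opening: 0.617
```

Run:
```python
from b import *
c=snap('wrist','wrist10'); tool()
boards(c,300); wood(c)
s=load('side0'); print('pepper base',cast(s,[(348,336)],0), 'scene',cast(load('scene0'),[(436,350)],0))
```

```text
tcp [ 0.5452 -0.1522  0.2017] yaw 0.0714 toolz [ 0.048  0.022 -0.999] F [-0.8 -0.3 -1.4] op 0.622 t 16.95
red [287. 314.] [211 225 150 164]
    0.004 [ 564.  -300.5] [167.9 190.4] 19.0 circ [ 574.6 -291.6] 207.6
    0.06 [ 559.  -264.6] [140.4 159.2] 19.0 circ [ 567.9 -257.2] 173.5
    0.12 [ 553.6 -226.1] [110.9 125.7] 19.0 circ [ 560.6 -220.2] 137.0
    0.18 [ 548.2 -187.6] [81.3 92.2] 19.0 circ [ 553.3 -183.3] 100.5
blue [151.  17.] [107   0  88  37]
    0.004 [428.6 -11.5] [72.7 27.9] 4.8 circ [428.   -9.7] 75.3
    0.06 [445.8 -23. ] [60.8 23.4] 4.8 circ [445.3 -21.5] 62.9
    0.12 [464.2 -35.3] [48.  18.4] 4.8 circ [463.8 -34.1] 49.7
    0.18 [482.6 -47.6] [35.2 13.5] 4.8 circ [482.3 -46.7] 36.5
blue [342.  82.] [265  24 160 114]
    0.004 [602.1 -51.7] [ 65.6 135.7] 78.8 circ [602.3 -51.6] 149.8
    0.06 [590.8 -56.6] [ 54.8 113.4] 78.8 circ [591.  -56.5] 125.2
    0.12 [578.7 -61.9] [43.3 89.6] 78.8 circ [578.8 -61.7] 98.9
    0.18 [566.6 -67.1] [31.8 65.7] 78.8 circ [566.7 -67. ] 72.6
wood [342.  77.] [ 246    0  201  157 8301] [601.9 -51.8] [ 94.1 164. ] 78.8
wood [339. 228.] [ 284  202   90   70 1920] [ 596.6 -202.3] [61. 92.] 80.5
pepper base [[ 0.62397795 -0.3968271   0.        ]] scene [[ 0.62920479 -0.39221788  0.        ]]
```

View pics/wrist10.png

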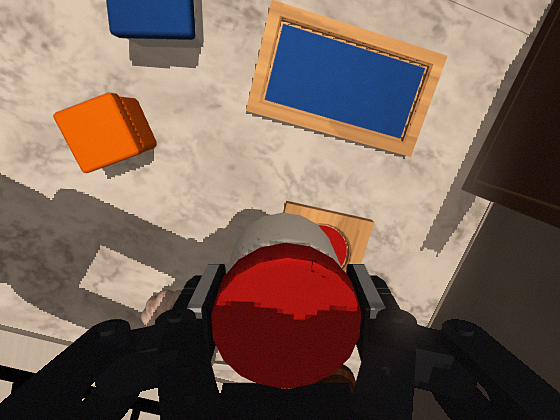

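Run:
```python
from b import *
print(cast(load('wrist10'),[(465,190),(555,5)],0).round(3), cast(load('scene0'),[(408,256),(370,230),(418,165)],0).round(3), cast(load('side0'),[(385,275)],0).round(3))
```

```text
[[ 0.741 -0.145  0.   ]
 [ 0.788  0.029  0.   ]] [[ 0.778 -0.143  0.   ]
 [ 0.761 -0.008  0.   ]
 [ 1.165  0.246  0.   ]] [[ 0.745 -0.173  0.   ]]
```

Call:
drive_tool --deltas '[[[0.015,-0.02,0],0],[[0.018,-0.025,0],0],[[0.01,-0.015,-0.02],0],[[0,0,-0.03],0],[[0,0,-0.03],0],[[0,0,0],0],[[0,0,0],0]]'

```text
time_s: 17.65
eef_pos: [0.5871, -0.2055, 0.1243]
eef_rot: [0.011, 0.678, 0.735, 0.025]
wrist_force: [0.1, 0.2, -1.8]
opening: 0.616
```

Run:
```python
from b import *
c=snap('wrist','wrist11'); tool()
boards(c,300); wood(c)
```

```text
tcp [ 0.5868 -0.2053  0.1242] yaw 0.0798 toolz [ 0.049  0.022 -0.999] F [-0.9  0.2 -1.2] op 0.62 t 17.7
red [286. 205.] [247 187  76  42]
    0.004 [ 593.3 -205.7] [59.6 32.2] 1.1 circ [ 593.5 -218.5] 59.7
    0.06 [ 589.3 -190.6] [47.  25.4] 1.1 circ [ 589.5 -200.8] 47.0
    0.12 [ 585.  -174.5] [33.4 18.1] 1.1 circ [ 585.1 -181.7] 33.5
    0.18 [ 580.7 -158.4] [19.9 10.7] 1.1 circ [ 580.8 -162.7] 19.9
red [286. 316.] [211 243 150 146]
    0.004 [ 603.4 -306.5] [139.9 130.7] 75.2 circ [ 601.1 -306.7] 142.9
    0.06 [ 597.3 -270.1] [110.3 103. ] 75.2 circ [ 595.4 -270.2] 112.6
    0.12 [ 590.7 -231.1] [78.5 73.3] 75.2 circ [ 589.4 -231.2] 80.1
    0.18 [ 584.1 -192.1] [46.7 43.6] 75.2 circ [ 583.3 -192.1] 47.7
blue [334.  22.] [206   0 210  66]
    0.004 [601.4 -81.4] [141.2  40.9] 5.3 circ [599.7 -63.2] 141.2
    0.06 [595.6 -92.7] [111.2  32.2] 5.3 circ [594.3 -78.4] 111.2
    0.12 [ 589.5 -104.9] [79.1 22.9] 5.3 circ [588.6 -94.7] 79.1
    0.18 [ 583.4 -117. ] [47.1 13.6] 5.3 circ [ 582.8 -110.9] 47.1
wood [322.  42.] [ 178    0  263   91 6544] [598.4 -68.3] [ 59.7 163.8] 78.9
wood [285. 197.] [ 216  153  143  116 5596] [ 593.8 -218.1] [92.2 92. ] 80.6
```

View pics/wrist11.png

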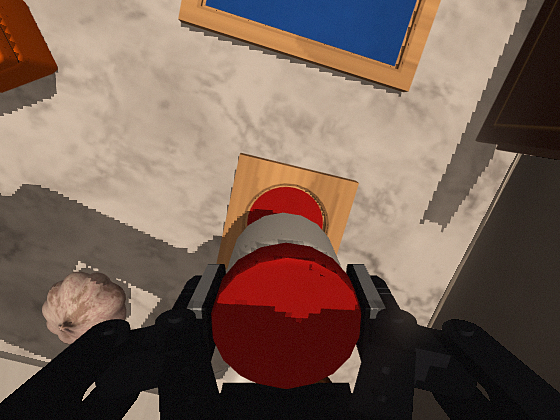

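Call:
drive_tool --deltas '[[[0.004,-0.011,-0.02],0],[[0,0,-0.03],0],[[0,0,-0.02],0],[[0,0,-0.005],0],[[0,0,0],0]]'

```text
time_s: 18.2
eef_pos: [0.5967, -0.2173, 0.0594]
eef_rot: [0.018, 0.676, 0.736, 0.026]
wrist_force: [0.3, -0.2, -2.2]
opening: 0.623
```

Call:
drive_tool --deltas '[[[-0.004,-0.001,-0.01],0],[[0,0,-0.01],0],[[0,0,-0.005],0],[[0,0,0],0]]'

```text
time_s: 18.6
eef_pos: [0.5949, -0.2195, 0.0375]
eef_rot: [0.022, 0.676, 0.736, 0.027]
wrist_force: [-0.6, 0.6, -1.4]
opening: 0.616
```

Call:
drive_tool --deltas '[[[-0.001,0.0015,-0.006],0],[[0,0,-0.004],0],[[0,0,0],0]]'

```text
time_s: 18.9
eef_pos: [0.5942, -0.2181, 0.0272]
eef_rot: [0.022, 0.676, 0.736, 0.027]
wrist_force: [0.5, 0.1, -2.6]
opening: 0.618
```

Call:
drive_tool --deltas '[[[0,0,-0.002],0],[[0,0,0],0]]'

```text
time_s: 19.1
eef_pos: [0.5948, -0.2187, 0.0275]
eef_rot: [0.023, 0.676, 0.736, 0.027]
wrist_force: [-0.5, 0.5, -1.6]
opening: 0.622
```

Call:
drive_tool --deltas '[[[0,0,0],0],[[0,0,0],0],[[0,0,0],0],[[0,0,0],0],[[-0.001,0,0.02],0],[[-0.002,0,0.04],0],[[-0.002,0,0.05],0],[[0,0,0.04],0],[[0,0,0],0],[[0,0,0],0]]' --gripper 1

```text
time_s: 20.1
eef_pos: [0.5885, -0.2179, 0.1819]
eef_rot: [0.022, 0.676, 0.736, 0.027]
wrist_force: [-0.2, 0.1, -1.0]
opening: 0.999
```

Run:
```python
from b import *
c=snap('wrist','wrist12'); tool()
boards(c,300); wood(c)
```

```text
tcp [ 0.5889 -0.2182  0.1823] yaw 0.0849 toolz [ 0.07   0.009 -0.998] F [ 1.2 -0.5  0.7] op 1.002 t 20.15
red [281. 202.] [247 158  70  83]
    0.004 [ 598.5 -229.7] [64.4 80.5] 10.9 circ [ 597.8 -229.7] 80.8
    0.06 [ 594. -215.] [53.1 66.4] 10.9 circ [ 593.4 -215. ] 66.7
    0.12 [ 589.1 -199.2] [41.1 51.4] 10.9 circ [ 588.7 -199.2] 51.6
    0.18 [ 584.3 -183.5] [29.  36.3] 10.9 circ [ 583.9 -183.5] 36.4
blue [319.  18.] [213   0 174  56]
    0.004 [602.1 -81.6] [141.4  41.6] 5.8 circ [600.2 -62.9] 141.4
    0.06 [597.  -92.8] [116.7  34.3] 5.8 circ [595.4 -77.3] 116.7
    0.12 [ 591.4 -104.7] [90.2 26.5] 5.8 circ [590.2 -92.8] 90.2
    0.18 [ 585.9 -116.7] [63.7 18.7] 5.8 circ [ 585.  -108.3] 63.7
wood [309.  35.] [ 190    0  217   78 4513] [598.9 -68.2] [ 60.9 164. ] 79.0
wood [275. 176.] [ 220  129  120  118 4943] [ 594.  -219.2] [92.6 92.1] 80.4
```

View pics/wrist12.png

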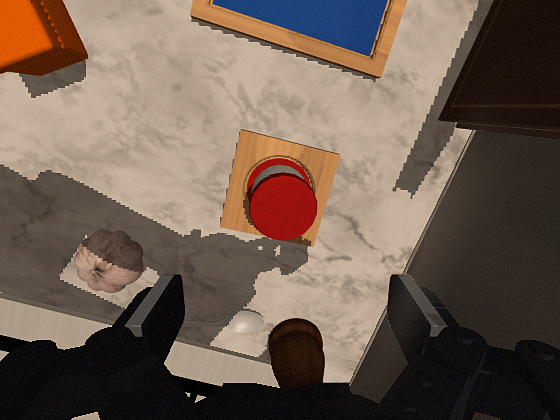

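Call:
drive_tool --deltas '[[[-0.012,0.02,0],-0.03],[[-0.022,0.037,0],0],[[-0.022,0.037,0],0],[[-0.022,0.037,0],0],[[-0.022,0.037,0],0],[[-0.022,0.037,0],0],[[-0.02,0.03,0],0],[[0,0,0],0],[[0,0,0],0]]'

```text
time_s: 21.05
eef_pos: [0.4331, 0.0253, 0.1674]
eef_rot: [0.013, 0.689, 0.725, 0.022]
wrist_force: [0.0, -0.2, -0.1]
opening: 1.0
```

Run:
```python
from b import *
c=snap('wrist','wrist13'); tool()
boards(c,300)
```

```text
tcp [0.4329 0.0252 0.1672] yaw 0.0497 toolz [ 0.049  0.015 -0.999] F [-0.6  0.4 -0.2] op 0.999 t 21.1
yellow [521.  42.] [491  14  61  57]
    0.004 [629.3 159.6] [50.4 40. ] 16.2 circ [629.5 158.8] 50.4
    0.06 [591.5 148.2] [41.2 32.7] 16.2 circ [591.7 147.6] 41.2
    0.12 [551. 136.] [31.3 24.9] 16.2 circ [551.2 135.5] 31.4
    0.18 [510.6 123.8] [21.5 17. ] 16.2 circ [510.7 123.5] 21.5
yellow [465.  47.] [452  25  39  53]
    0.004 [586.9 150.8] [29.3 39.4] 2.7 circ [591.9 151.2] 39.9
    0.06 [556.9 141. ] [23.9 32.2] 2.7 circ [561.  141.3] 32.6
    0.12 [524.7 130.5] [18.2 24.5] 2.7 circ [527.8 130.7] 24.8
    0.18 [492.5 120. ] [12.5 16.8] 2.7 circ [494.6 120.2] 17.0
green [127.  63.] [ 70   4 117 111]
    0.004 [311.4 124.2] [61.1 73.2] 55.1 circ [310.6 123.8] 90.9
    0.06 [331.6 119.3] [50.  59.9] 55.1 circ [331. 119.] 74.3
    0.12 [353.4 114. ] [38.  45.5] 55.1 circ [352.9 113.8] 56.5
    0.18 [375.1 108.7] [26.1 31.2] 55.1 circ [374.8 108.6] 38.7
blue [288. 193.] [246 112  84 170]
    0.004 [444.1  17.3] [ 72. 157.] 3.3 circ [444.4  17.3] 169.5
    0.06 [440.2  31.9] [ 58.9 128.3] 3.3 circ [440.4  31.9] 138.5
    0.12 [435.9  47.5] [44.8 97.6] 3.3 circ [436.1  47.5] 105.4
    0.18 [431.7  63.1] [30.7 66.9] 3.3 circ [431.8  63.2] 72.2
blue [446. 272.] [369 230 149  86]
    0.004 [601.5 -51.4] [ 65.7 135.5] 78.8 circ [601.2 -51.5] 149.1
    0.06 [568.8 -24.2] [ 53.7 110.7] 78.8 circ [568.5 -24.4] 121.8
    0.12 [533.8   4.8] [40.8 84.2] 78.8 circ [533.6   4.7] 92.7
    0.18 [498.8  33.9] [28.  57.7] 78.8 circ [498.6  33.8] 63.5
```

View pics/wrist13.png

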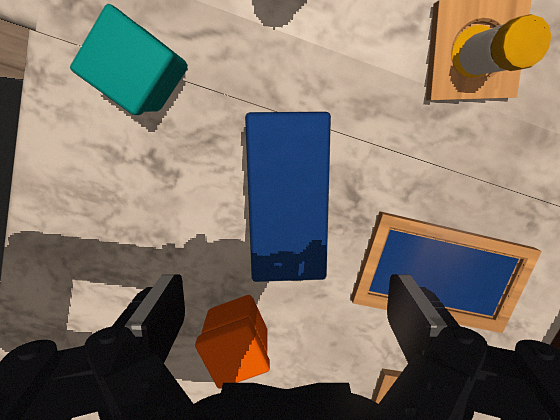

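Call:
drive_tool --deltas '[[[0.003,0.007,-0.03],0.007],[[0,0,-0.035],0],[[0,0,-0.03],0],[[0,0,-0.015],0],[[0,0,0],0],[[0,0,0],0]]'

```text
time_s: 21.7
eef_pos: [0.4403, 0.0265, 0.0527]
eef_rot: [0.014, 0.689, 0.724, 0.022]
wrist_force: [0.8, 0.9, 0.5]
opening: 0.996
```

Call:
drive_tool --deltas '[[[0,0.006,-0.01],0.005],[[0,0,-0.012],0],[[0,0,-0.005],0],[[0,0,0],0]]'

```text
time_s: 22.1
eef_pos: [0.4439, 0.0317, 0.0268]
eef_rot: [0.016, 0.688, 0.726, 0.024]
wrist_force: [0.0, -0.3, -0.3]
opening: 0.995
```

Call:
drive_tool --deltas '[[[-0.0045,0.001,-0.003],0],[[0,0,0],0],[[0,0,0],0]]'

```text
time_s: 22.4
eef_pos: [0.44, 0.0328, 0.0248]
eef_rot: [0.017, 0.687, 0.726, 0.025]
wrist_force: [-0.1, -0.1, 0.3]
opening: 0.998
```

Call:
drive_tool --deltas '[[[0,0,0],0],[[0,0,0],0],[[0,0,0],0],[[0,0,0],0],[[0,0,0],0],[[0,0,0],0]]' --gripper 0

```text
time_s: 23.0
eef_pos: [0.441, 0.0326, 0.0261]
eef_rot: [0.018, 0.687, 0.726, 0.025]
wrist_force: [0.3, 0.4, -0.4]
opening: 0.7
```

Run:
```python
from b import *
tool()
```

```text
tcp [0.441  0.0326 0.0261] yaw 0.0538 toolz [ 0.061  0.012 -0.998] F [ 0.3  0.4 -0.4] op 0.7 t 23.0
```

Call:
drive_tool --deltas '[[[0,0,0.01],0],[[0,0,0.025],0],[[0,0,0.04],0],[[0,0,0.03],0],[[0.01,-0.005,0.01],0.08],[[0.015,-0.008,0],0.12],[[0.015,-0.008,0],0.12],[[0.015,-0.008,0],0.12],[[0.015,-0.008,0],0.12],[[0,0,0],0]]'

```text
time_s: 24.0
eef_pos: [0.5074, -0.0042, 0.148]
eef_rot: [0.009, 0.45, 0.893, 0.026]
wrist_force: [-0.0, 0.5, -3.3]
opening: 0.698
```

Run:
```python
from b import *
tool()
```

```text
tcp [ 0.5074 -0.0042  0.148 ] yaw 0.6371 toolz [ 0.039  0.038 -0.999] F [-0.   0.5 -3.3] op 0.698 t 24.0
```

Call:
drive_tool --deltas '[[[0.01,-0.005,0],0.1],[[0.013,-0.007,0],0.12],[[0.013,-0.007,0],0.12],[[0.013,-0.007,0],0.12],[[0.013,-0.007,0],0.12],[[0.013,-0.006,0],0.1],[[0.005,-0.002,0],0.02],[[0,0,0],0],[[0,0,0],0]]'

```text
time_s: 24.9
eef_pos: [0.5803, -0.0417, 0.1461]
eef_rot: [-0.009, 0.114, 0.993, 0.026]
wrist_force: [-0.8, 0.3, -4.0]
opening: 0.696
```

Run:
```python
from b import *
c=snap('wrist','wrist14'); tool()
boards(c,300); wood(c)
```

```text
tcp [ 0.5802 -0.0416  0.1461] yaw 1.3415 toolz [-0.011  0.055 -0.998] F [-0.2 -0.4 -3. ] op 0.702 t 24.95
red [ 92. 252.] [ 47 232  71  62]
    0.004 [ 589.2 -211.1] [59.2 39.7] 27.2 circ [ 593.4 -219.4] 59.9
    0.06 [ 573.5 -176.4] [47.6 31.9] 27.2 circ [ 576.8 -183.1] 48.2
    0.12 [ 556.6 -139.2] [35.2 23.6] 27.2 circ [ 559.  -144.1] 35.6
    0.18 [ 539.7 -102. ] [22.8 15.3] 27.2 circ [ 541.3 -105.2] 23.1
red [ 42. 296.] [  0 260  87  74]
    0.004 [ 614.4 -263.4] [65.9 78.4] 24.2 circ [ 614.3 -263.5] 78.5
    0.06 [ 593.7 -218.5] [53.  63.1] 24.2 circ [ 593.6 -218.5] 63.1
    0.12 [ 571.6 -170.3] [39.2 46.6] 24.2 circ [ 571.5 -170.3] 46.7
    0.18 [ 549.4 -122.1] [25.4 30.2] 24.2 circ [ 549.3 -122.2] 30.2
yellow [515. 129.] [460 111  91  37]
    0.004 [567.5 153. ] [17.1 75.5] 0.5 circ [570.6 153.1] 75.7
    0.06 [556.  116.5] [13.7 60.7] 0.5 circ [558.5 116.5] 60.9
    0.12 [543.6  77.3] [10.2 44.9] 0.5 circ [545.5  77.4] 45.0
    0.18 [531.3  38.2] [ 6.6 29.1] 0.5 circ [532.5  38.2] 29.2
yellow [501. 152.] [482 138  44  49]
    0.004 [589.3 147.8] [29.  41.4] 54.2 circ [592.5 
[... 624 characters left out ...]
5.3] [15.4 18.2] 81.3 circ [ 574.6 -155.5] 23.1
    0.12 [ 557.6 -123.6] [11.4 13.4] 81.3 circ [ 557.4 -123.8] 17.1
    0.18 [540.4 -91.9] [7.4 8.7] 81.3 circ [540.2 -92. ] 11.1
blue [285. 257.] [191 136 189 259]
    0.004 [653.5 -52.3] [152.5 255.1] 76.8 circ [655.4 -52.4] 290.1
    0.06 [625.2 -48.7] [122.6 205.2] 76.8 circ [626.7 -48.8] 233.3
    0.12 [594.8 -44.8] [ 90.7 151.7] 76.8 circ [595.9 -44.8] 172.5
    0.18 [564.5 -40.9] [58.7 98.2] 76.8 circ [565.2 -40.9] 111.7
wood [499. 154.] [ 453  105  102  112 5174] [591.3 149.1] [75.9 79.8] 4.6
wood [295. 130.] [241 128  88   4 161] [523.6 -23.4] [68.1  2.3] 76.7
wood [ 88. 252.] [   8  208  139  108 5961] [ 592.7 -217.1] [95.8 94. ] 80.5
```

View pics/wrist14.png

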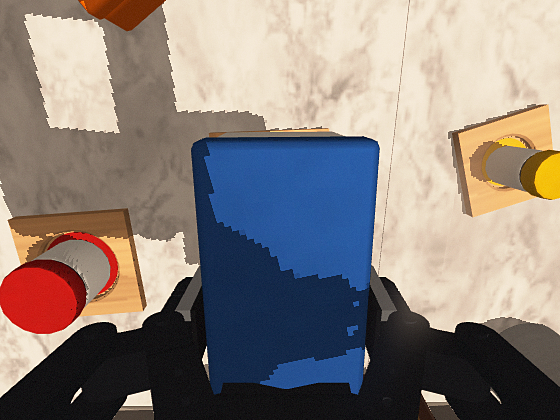

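Call:
drive_tool --deltas '[[[0.01,-0.005,0],0.02],[[0.009,-0.005,-0.01],0.014],[[0,0,-0.03],0],[[0,0,-0.025],0],[[0,0,-0.01],0],[[0,0,0],0],[[0,0,0],0]]'

```text
time_s: 25.65
eef_pos: [0.6023, -0.0525, 0.0718]
eef_rot: [-0.007, 0.097, 0.995, 0.026]
wrist_force: [0.6, 0.4, -3.9]
opening: 0.7
```

Run:
```python
from b import *
tool()
```

```text
tcp [ 0.6023 -0.0525  0.0718] yaw 1.3762 toolz [-0.008  0.052 -0.999] F [ 0.6  0.4 -3.9] op 0.7 t 25.65
```

Call:
drive_tool --deltas '[[[-0.002,0,-0.015],0],[[0,0,-0.01],0],[[0,0,-0.003],0],[[0,0,0],0]]'

```text
time_s: 26.05
eef_pos: [0.6021, -0.053, 0.0446]
eef_rot: [-0.004, 0.097, 0.995, 0.025]
wrist_force: [-0.8, -0.4, -3.6]
opening: 0.7
```

Call:
drive_tool --deltas '[[[0,0.001,-0.006],0],[[0,0,-0.005],0],[[0,0,0],0]]'

```text
time_s: 26.35
eef_pos: [0.6025, -0.052, 0.0333]
eef_rot: [-0.004, 0.097, 0.995, 0.025]
wrist_force: [-0.1, 0.1, -3.0]
opening: 0.697
```

Call:
drive_tool --deltas '[[[0,0,-0.003],0],[[0,0,0],0],[[0,0,0],0]]'

```text
time_s: 26.65
eef_pos: [0.6033, -0.0522, 0.0307]
eef_rot: [-0.003, 0.097, 0.995, 0.025]
wrist_force: [0.3, -0.0, -3.5]
opening: 0.698
```

Call:
drive_tool --deltas '[[[-0.001,0,-0.002],0],[[0,0,0],0]]'

```text
time_s: 26.85
eef_pos: [0.6036, -0.0524, 0.0307]
eef_rot: [-0.002, 0.097, 0.995, 0.025]
wrist_force: [0.8, 0.7, -3.6]
opening: 0.697
```

Call:
drive_tool --deltas '[[[-0.001,0,-0.002],0],[[0,0,-0.002],0],[[0,0,0],0]]'

```text
time_s: 27.15
eef_pos: [0.604, -0.0527, 0.0307]
eef_rot: [-0.0, 0.097, 0.995, 0.025]
wrist_force: [-0.5, -0.4, -3.8]
opening: 0.696
```

Call:
drive_tool --deltas '[[[-0.002,0,-0.004],0],[[0,0,0],0]]'

```text
time_s: 27.35
eef_pos: [0.6046, -0.0532, 0.0304]
eef_rot: [0.003, 0.097, 0.995, 0.025]
wrist_force: [0.4, 0.1, -3.5]
opening: 0.694
```

Run:
```python
from b import *
c=snap('side','side2'); tool()
cv2.imwrite('pics/side2c.png',cv2.resize(c['frame'][150:330,200:420,::-1],None,fx=3.2,fy=3.2,interpolation=cv2.INTER_CUBIC))
```

```text
tcp [ 0.6048 -0.0533  0.0303] yaw 1.3772 toolz [ 0.01   0.048 -0.999] F [ 0.2  0.1 -2.6] op 0.696 t 27.4
```

View pics/side2c.png

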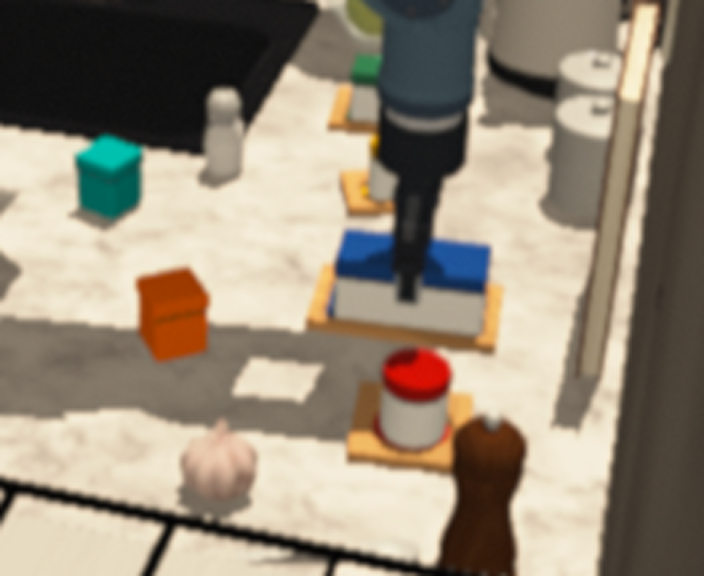

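Call:
drive_tool --deltas '[[[0,0,0],0],[[0,0,0],0],[[0,0,0],0],[[0,0,0],0],[[0,0,0],0],[[0,0,0.02],0],[[0,0,0.04],0],[[0,0,0.05],0],[[0,0,0.05],0],[[0,0,0],0]]' --gripper 1

```text
time_s: 28.4
eef_pos: [0.6009, -0.0525, 0.1915]
eef_rot: [-0.001, 0.097, 0.995, 0.025]
wrist_force: [0.2, -0.9, 0.7]
opening: 1.005
```

Call:
drive_tool --deltas '[[[-0.03,0.005,0.03],0],[[-0.04,0.005,0.02],0],[[-0.04,0,0.02],0],[[0,0,0],0],[[0,0,0],0],[[0,0,0],0]]'

```text
time_s: 29.0
eef_pos: [0.4877, -0.0423, 0.2599]
eef_rot: [-0.002, 0.097, 0.995, 0.025]
wrist_force: [0.2, 0.4, 0.3]
opening: 0.996
```

Run:
```python
from b import *
c=snap('wrist','wrist15'); tool()
boards(c,300); wood(c)
s=snap('side','side3'); cv2.imwrite('pics/side3c.png',cv2.resize(s['frame'][150:330,200:420,::-1],None,fx=3.2,fy=3.2,interpolation=cv2.INTER_CUBIC))
```

```text
tcp [ 0.4877 -0.0422  0.2596] yaw 1.3761 toolz [-0.     0.051 -0.999] F [ 0.6  0.  -0.6] op 1.001 t 29.05
red [124. 301.] [111 286  35  36]
    0.004 [ 604.9 -261.5] [18.4 64.6] 36.6 circ [ 611.8 -256.3] 64.6
    0.06 [ 578.1 -229.9] [15.8 55.6] 36.6 circ [ 584.1 -225.5] 55.6
    0.12 [ 549.4 -196. ] [13.1 45.8] 36.6 circ [ 554.3 -192.4] 45.8
    0.18 [ 520.7 -162.2] [10.3 36.1] 36.6 circ [ 524.6 -159.3] 36.1
yellow [471. 244.] [457 228  29  31]
    0.004 [624.5 181. ] [36.9 39.2] 56.8 circ [623.3 180.5] 41.1
    0.06 [595.  150.5] [31.7 33.7] 56.8 circ [593.9 150.1] 35.3
    0.12 [563.3 117.8] [26.1 27.8] 56.8 circ [562.4 117.5] 29.2
    0.18 [531.6  85.1] [20.6 21.9] 56.8 circ [531.   84.9] 23.0
blue [291. 218.] [260 213  55  20]
    0.004 [547.6 -40.5] [65.3 24.1] 77.9 circ [547.2 -40.6] 68.2
    0.06 [528.8 -39.9] [56.1 20.7] 77.9 circ [528.5 -40. ] 58.6
    0.12 [508.7 -39.3] [46.3 17.1] 77.9 circ [508.4 -39.3] 48.3
    0.18 [488.6 -38.7] [36.5 13.5] 77.9 circ [488.4 -38.7] 38.1
blue [286. 287.] [258 235  57 108]
    0.004 [636.9 -59.2] [ 69.3 151.7] 79.1 circ [636.9 -59.5] 163.6
    0.06 [605.7 -56. ] [ 59.6 130.4] 79.1 circ [605.6 -56.3] 140.6
    0.12 [572.1 -52.6] [ 49.1 107.6] 79.1 circ [572.1 -52.8] 116.0
    0.18 [538.6 -49.1] [38.7 84.8] 79.1 circ [538.6 -49.3] 91.4
wood [445. 223.] [ 414  190   66   72 2369] [591.2 150.3] [78.3 74. ] 4.4
wood [305. 241.] [ 247  202   81  122 2044] [601.4 -51.3] [ 94.  163.7] 79.1
wood [554. 227.] [547 212  13  24 196] [616.7 283.6] [15.6 30.3] 79.3
wood [156. 271.] [ 108  252   86   68 1704] [ 593.5 -219.2] [92.3 92.2] 80.3
```

View pics/wrist15.png

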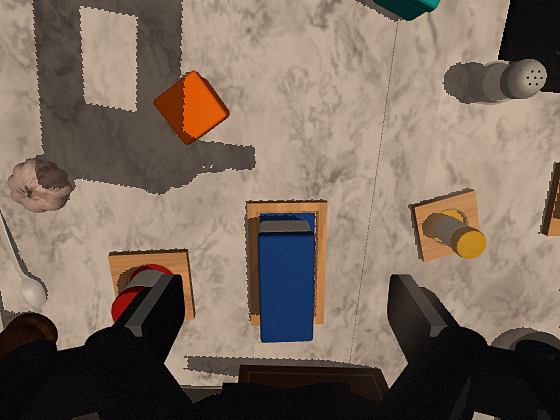

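View pics/side3c.png

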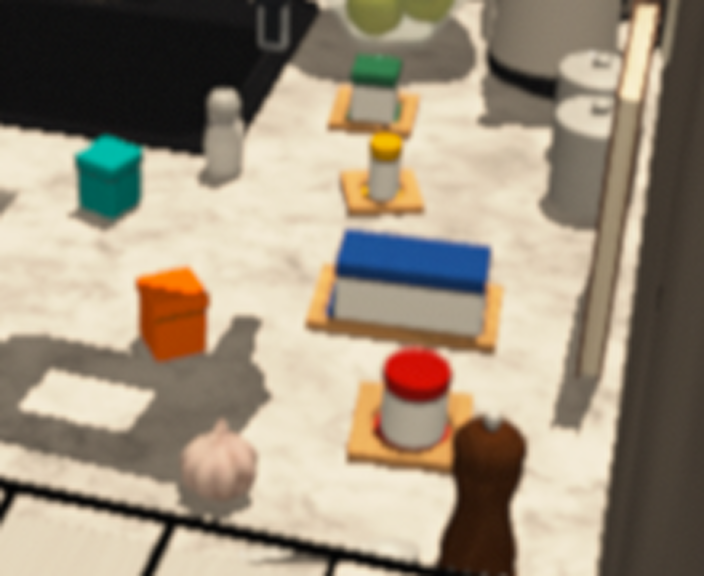

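Call:
drive_tool --deltas '[[[0.03,0,0],0],[[0.04,0,0],0],[[0.04,0,0],0],[[0.03,0,0],0],[[0,0,0],0],[[0,0,0],0]]'

```text
time_s: 29.7
eef_pos: [0.634, -0.0415, 0.2497]
eef_rot: [-0.009, 0.097, 0.995, 0.027]
wrist_force: [-0.7, -0.3, 0.2]
opening: 1.003
```

Run:
```python
from b import *
c=snap('wrist','wrist16'); tool()
boards(c,300); wood(c)
```

```text
tcp [ 0.6336 -0.0415  0.2495] yaw 1.3754 toolz [-0.013  0.055 -0.998] F [0.1 0.8 0.6] op 1.006 t 29.75
red [121. 169.] [ 87 149  51  54]
    0.004 [ 591.5 -210. ] [59.  39.5] 13.3 circ [ 593.5 -219. ] 59.6
    0.06 [ 587.3 -185. ] [50.5 33.9] 13.3 circ [ 589.  -192.8] 51.0
    0.12 [ 582.7 -158.3] [41.4 27.8] 13.3 circ [ 584.1 -164.6] 41.9
    0.18 [ 578.2 -131.5] [32.4 21.7] 13.3 circ [ 579.3 -136.4] 32.7
red [ 84. 187.] [ 53 159  64  57]
    0.004 [ 600.2 -249.8] [61.5 68.8] 4.8 circ [ 599.4 -249.8] 69.0
    0.06 [ 594.7 -219.1] [52.7 58.9] 4.8 circ [ 594.  -219.1] 59.1
    0.12 [ 588.9 -186.2] [43.2 48.3] 4.8 circ [ 588.3 -186.2] 48.5
    0.18 [ 583.  -153.3] [33.7 37.8] 4.8 circ [ 582.5 -153.3] 37.8
yellow [460. 107.] [423  87  63  40]
    0.004 [595.3 165.9] [69.9 40.8] 78.7 circ [596.5 165.6] 69.9
    0.06 [590.6 136.9] [59.8 34.9] 78.7 circ [591.6 136.6] 59.8
    0.12 [585.4 105.8] [49.1 28.6] 78.7 circ [586.3 105.6] 49.1
    0.18 [580.3  74.7] [38.3 22.4] 78.7 circ [581.   74.5] 38.3
blue [257. 157.] [221  88  70 141]
    0.004 [610.8 -57.5] [ 72.6 154.8] 79.0 circ [610.5 -56.7] 169.5
    0.06 [603.8 -54.4] [ 62.1 132.5] 79.0 circ [603.5 -53.7] 145.1
    0.12 [596.3 -51.1] [ 51.  108.7] 79.0 circ [596.1 -50.6] 119.0
    0.18 [588.8 -47.8] [39.8 84.9] 79.0 circ [588.6 -47.4] 92.9
wood [438. 104.] [ 404   62   77   88 2995] [592.2 150.6] [74.  74.1] 4.5
wood [267. 130.] [ 213   73   92  153 4032] [601.5 -51.5] [ 93.9 162.8] 78.8
wood [115. 169.] [  55  133  104   87 3636] [ 593.7 -217.8] [94.6 92.2] 80.7
```

View pics/wrist16.png

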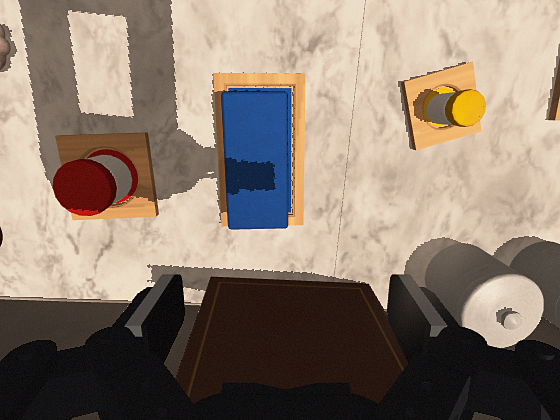

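Run:
```python
from b import *
c=load('wrist16'); a=cv2.resize(c['frame'][65:240,200:320,::-1],None,fx=3.3,fy=3.3,interpolation=cv2.INTER_CUBIC)
d=load('wrist15'); b=cv2.resize(d['frame'][190:350,235:340,::-1],None,fx=3.6,fy=3.6,interpolation=cv2.INTER_CUBIC)
h=max(a.shape[0],b.shape[0]); o=np.zeros((h,a.shape[1]+b.shape[1],3),np.uint8); o[:a.shape[0],:a.shape[1]]=a;o[:b.shape[0],a.shape[1]:]=b
print(o.shape);cv2.imwrite('pics/crop16.png',o)
s=snap('scene','scene3'); cv2.imwrite('pics/scene3c.png',cv2.resize(s['frame'][150:350,200:440,::-1],None,fx=3,fy=3,interpolation=cv2.INTER_CUBIC))
```

```text
(578, 774, 3)
```

View pics/crop16.png

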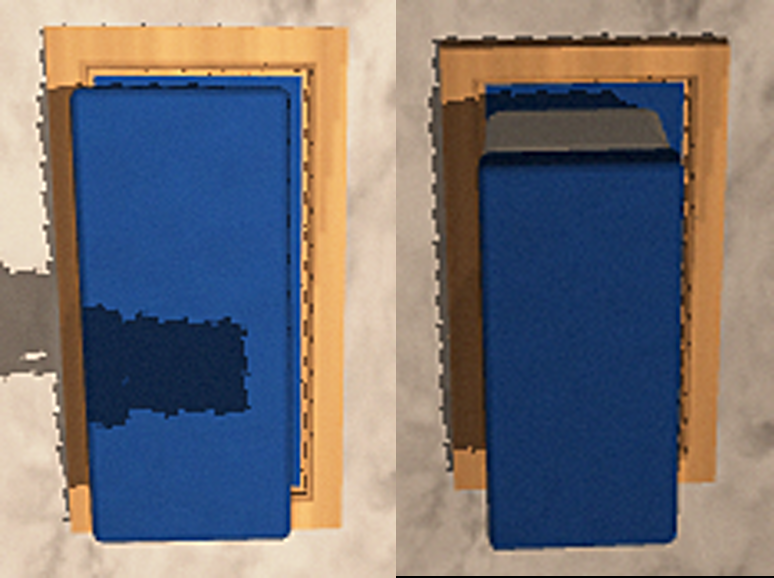

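View pics/scene3c.png

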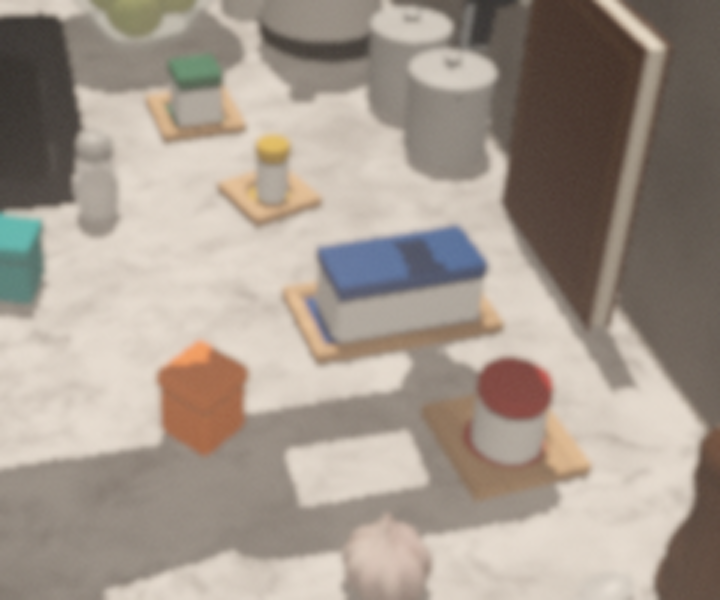

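Call:
drive_tool --deltas '[[[-0.03,0,0.01],0],[[-0.04,0.01,0.01],0],[[-0.04,0.02,0.02],0],[[-0.03,0.02,0.02],0],[[0,0,0],0],[[0,0,0],0],[[0,0,0],0]]'

```text
time_s: 30.5
eef_pos: [0.4831, 0.0095, 0.3098]
eef_rot: [-0.009, 0.098, 0.995, 0.027]
wrist_force: [-0.1, 0.2, 0.6]
opening: 1.004
```

Run:
```python
from b import *
c=load('wrist8'); print('square lid',cast(c,[(277,209)],.064)[0].round(4))
tool()
c=snap('wrist','wrist17'); o=get_obs(); print(o['dq'].round(4))
s=snap('side','side4'); s0=load('side0')
for n,(u,v,w,h) in {'salt':(250,80,0,0)}.items(): pass
# bystanders: difference in side image around garlic/salt
d=np.abs(s['frame'].astype(int)-s0['frame'].astype(int)).sum(2)
g=d[278:310,250:285]; print('garlic diff mean/max',g.mean(),g.max())
```

```text
square lid [0.5946 0.3246 0.064 ]
tcp [0.4831 0.0095 0.3098] yaw 1.3729 toolz [-0.013  0.055 -0.998] F [-0.1  0.2  0.6] op 1.004 t 30.5
[-0.0016  0.0225 -0.0094  0.0015 -0.001   0.0013]
garlic diff mean/max 67.71339285714286 324
```

View pics/wrist17.png

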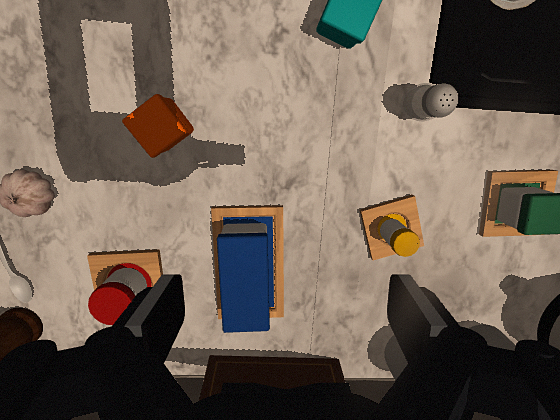

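View pics/side4.png

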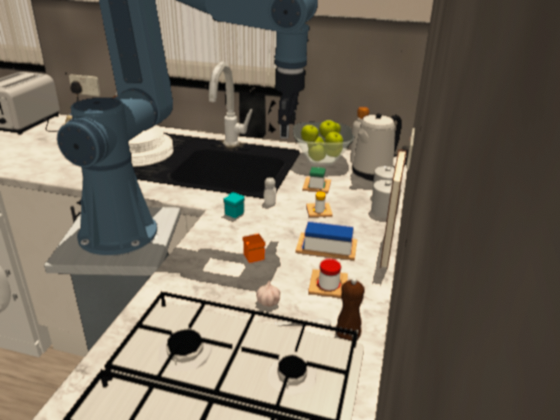

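The pictures show all four tins upright in their own boards. The garlic is still at (268,295) and the salt at its old place, so I'm handing in.

```bash
python3 -c "
from h import *
print(hand_in())"
```

```text
the job is handed in; nothing more can be done
None
```

All four tins are out of the stack and standing in their own boards. I handed the job in at about 30.6 s of the 106 s. The order was small yellow, square green, wide round red, then the oblong blue, which I turned about 76° to match its recess.

**Offsets from recess centre, from the last wrist views (10 mm allowed):**

| Tin | Offset |
|---|---|
| Small round (yellow) | about 3 mm |
| Square (green) | about 2 mm |
| Wide round (red) | about 1–2 mm |
| Oblong (blue) | about 4 mm, nearly against the −y recess wall |

- **Oblong:** two wrist views put its lid at 64 mm, which means it is fully down. Its base and lid are offset by the same amount, so it is upright, and its yaw matches the board to within about 0.5°.
- **Arm:** it was clear of everything, with no force beyond sensor noise. The salt and garlic appear where they started.

**Checks that disagreed or were weak:**
- **Force on set-down:** only the square tin showed a clear change in the wrist force. For the other three I relied on height and the pictures.
- **Garlic:** a pixel comparison against the first picture did not match. I put this down to the arm's shadow, because the garlic's pixel position was unchanged.
- **Tool tilt:** the tool axis drifted by up to about 0.07 rad during the moves. The tins settled flat once released.

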